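# Clear the lab bench: samples to the cold, reagents to the spill tray, glass to the wash

### The arm

A 7-joint arm with a two-finger parallel gripper is mounted at the origin on the work surface. World frame = base frame: x ahead of the robot, y to its left, z up, the work surface at z = 0. Lengths are in m, angles in rad, forces in N, time in s.
With the tool pointing down it reaches from about 0.4 to 0.85 m from the base axis. Payload 6.9 kg.
Tool frame: the origin (TCP) lies on the centre line of the jaws, within the pads' length; the fingertips stand 17 mm ahead of it and the grasp point (between the pads) lies 2 mm behind it (manip.tcp_to_tips is the distance from the TCP to the fingertips, in m); z points along the fingers, y is the direction in which the jaws open and shut (so a half turn about z gives the same grasp; the last joint's range is limited). The gripper opens to 85 mm and grips with 20 to 120 N. Pads are 22 mm wide; open, the fingers measure 114 mm over their backs; the gripper's body (76 mm by 85 mm) begins 54 mm behind the grasp point. The pads swing forward as they close: fully open they stand 13 mm farther back than shut.
Start: joints at [-1.226, 0.507, -0.238, 1.5, 0.126, 1.149, -0.155], TCP at [0.148, 0.607, 0.248] pointing down, gripper open.
Joint ranges: [-3.08, 3.08], [-0.24, 2.05], [-1.43, 1.35], [0, 2.5], [-1.52, 4.66], [0.17, 1.96], [-2.89, 2.89]. Speed limits (rad/s): [2.39, 2.39, 3.14, 3.14, 3.14, 3.14, 3.14].

### API

Orientations are given as a rotation vector (axis times angle).
In Python, from rig import sensors, vision, order, manip gives the robot as it stands.
- The arm moves only by the tool play_rows, never from a script. Its argument "steps" is a list of rows, each a list of 7 numbers: the closure, from -1 (fully open) to 1 (shut), then the shift along the tool's x, y, z in mm, then the turn, a rotation vector about the tool's x, y, z in rad. In form: [[fingers, dx, dy, dz, wx, wy, wz], ...]. A call has exactly 8 rows; each row is the pose to reach, as a shift and turn from the pose commanded when the call began, along the tool's axes at that moment; what a row does not reach only later rows make up. A row lasts 1/12 s, in which the tool goes at most 41.7 mm and 7.16 degrees, less where a joint would pass 70% of its speed; a pose out of reach is approached as far as the arm can. A call with a gripper value outside its range is refused whole. The fingers move at their own pace and stop on an object; the grip force is fixed at half the most. Time passes only in rows, so rows that repeat a pose let the fingers close, or fill a call up. It gives the time, the measured TCP pose, the force and the opening at its end, in the units of the state.
- sensors.sense(): the state, without advancing time (a new reading comes with each control period).
- vision.snapshot(name): name is "side" or "top" or "wrist"; returns the picture (480x640x3 uint8, red, green, blue); there is no depth.
- vision.camera_model(name): a dict with "K" (3x3 intrinsics, pixels), "k1" (the pictures are not rectified: a ray, as slopes to the right and down, at radius r is drawn at 1 + k1 r^2 times it, then the intrinsics apply), "R" (3x3) and "t" (3): a world point X has camera coordinates R X + t. Camera axes: x right, y down, z forward; pixel columns grow to the right and rows downward; lengths in m; the calibration is good to about 2 mm. A picture is of the moment at which its call begins: read the wrist's pose just before it. camera_model takes no time and is no camera call; for the wrist camera it gives the pose at the moment of the call.
- order.sign_off(): hands the job in, once; it reports no verdict.
The state is a dict: "time": time; "q": joint angles; "dq": joint speeds; "tau": joint torques, N m; "tcp_pos": TCP position; "orientation": TCP orientation; "wrist_force": force on the tool from outside, world axes, zero at the start; "torque": the same for the moment, N m; "grip_width": opening from 0.0 (shut) to 1.0 (fully open).
Only numpy, scipy, OpenCV 4.12 (cv2) and the standard library are available. Lean on these libraries where they do the work, as an engineer would, in place of code of your own. Each camera call takes 0.05 s, during which the arm holds its last target. There are 200 camera calls.

### The job

Clear up the bench. First of all put the samples in the cold: lift the orange tube rack straight up from between the two white racks it is linked to (they stay where they are) and stand it in the blue cold tray. Then stand both amber reagent bottles in the yellow spill tray and the used flask and beaker in the white washing-up tray; set everything down upright and gently, nothing dropped, and leave the stack of culture dishes alone.

Things in the scene. Friction and masses are not known exactly. Their poses are not given: they have to be found in the camera images.
- sample_rack: Orange tube rack, 4 red caps. Origin: centre of underside, z up; starts 6 mm above the table in rack_row. Flat-sided body 44 x 44 x 45 mm high (caps to 60 mm): grip across x, 25 to 40 mm up. On its y faces link parts 40 mm high (73 mm long over all) hold it to the white racks sideways, with 1 to 2 mm play: it is free only after 40 mm straight up. About 0.1 kg
- rack_row: The row that holds it: loose grey plate 72 (x) x 200 (y) x 6 mm with two white racks with green caps, sized like the orange one, centred 60 mm to its +y and -y, caps' tops 66 mm above the table; 0.9 kg. It stays where it is (within 20 mm). Origin: centre of the plate's underside, under the orange rack, axes as the orange rack's at the start
- cold_tray: Blue foam cold tray, fixed, 150 (x) x 180 (y) x 45 mm high, with walls 15 mm thick and a bare aluminium cold plate as its floor, 14 mm above the table, 120 x 150 mm inside. Origin: centre of its underside. For the orange rack.
- bottle_blue: Capped amber glass reagent bottle with a ribbed blue cap and a paper band: 46 mm diameter, 91 mm high; the cap, from 66 to 91 mm, is 38 to 41 mm wide and can be gripped. Origin: centre of its underside, z up. About 0.11 kg. Belongs in the yellow spill tray.
- bottle_black: The same amber bottle with a black cap (46 mm diameter, 91 mm high, cap 38 to 41 mm wide from 66 to 91 mm). Origin: centre of its underside, z up. Belongs in the yellow spill tray.
- spill_tray: Yellow spill tray with black stripes on its floor, fixed, 150 (x) x 180 (y) x 40 mm high, walls 4 mm, floor 4 mm thick. Origin: centre of its underside. For the two amber bottles.
- flask: Empty conical glass flask: base 51 mm diameter, narrowing from 6 mm height to a straight neck 34 mm in diameter between 56 and 82 mm, rim 37 mm wide at the top, 87 mm. Origin: centre of its underside, z up. About 0.05 kg. Grip it by the neck. Belongs in the white washing-up tray.
- beaker: Empty straight glass beaker, 50 mm diameter, 70 mm high, open top, a small lip at +y. Origin: centre of its underside, z up. About 0.06 kg. Belongs in the white washing-up tray.
- wash_tray: White washing-up tray with a pattern of grey drain dots on its floor, fixed, 150 (x) x 180 (y) x 40 mm high, walls 4 mm, floor 4 mm thick, a small lug at each y end. Origin: centre of its underside. For the flask and the beaker.
- dish_stack: Stack of three white culture dishes with clear lids and a green spot on top, 60 mm diameter, 45 mm high, standing among the things to be cleared; it stays where it is (within 20 mm). Origin: centre of its underside.
There are look-alikes about, which are no part of the job. Leave any pink or purple look-alike of the bottle_blue alone.

How it is judged:
On the way:
1. the orange rack stands released on the floor of the cold tray before any bottle or glass is put away (x of sample_rack in the frame of cold_tray between -0.05 and 0.05 m and y of sample_rack in the frame of cold_tray between -0.06 and 0.06 m and z of sample_rack in the frame of cold_tray between 0.01 and 0.02 m and angle between sample_rack's own z axis and vertical below 0.12 rad and contact force between the fingers and sample_rack below 0.05 N and horizontal distance between each of bottle_blue, bottle_black and spill_tray above 0.1 m and horizontal distance between each of flask, beaker and wash_tray above 0.1 m), for 0.2 s.
At the end, for the whole second after the job is handed in: The orange rack stands flat and upright (within 7 degrees) on the floor of the blue tray, both amber bottles on the floor of the yellow tray, and flask and beaker on the floor of the white tray, all inside the walls, released and at rest (x of sample_rack in the frame of cold_tray between -0.05 and 0.05 m and y of sample_rack in the frame of cold_tray between -0.06 and 0.06 m and z of sample_rack in the frame of cold_tray between 0.01 and 0.02 m and angle between each of sample_rack, bottle_blue, bottle_black, flask, beaker's own z axis and vertical below 0.12 rad and linear speed of each of sample_rack, bottle_blue, bottle_black, flask, beaker below 0.02 m/s and angular speed of each of sample_rack, bottle_blue, bottle_black, flask, beaker below 0.2 rad/s and contact force between the fingers and sample_rack below 0.05 N and x of bottle_blue in the frame of spill_tray between -0.065 and 0.065 m and y of bottle_blue in the frame of spill_tray between -0.08 and 0.08 m and z of bottle_blue in the frame of spill_tray between 0 and 0.01 m and contact force between the fingers and bottle_blue below 0.05 N and x of bottle_black in the frame of spill_tray between -0.065 and 0.065 m and y of bottle_black in the frame of spill_tray between -0.08 and 0.08 m and z of bottle_black in the frame of spill_tray between 0 and 0.01 m and contact force between the fingers and bottle_black below 0.05 N and x of flask in the frame of wash_tray between -0.065 and 0.065 m and y of flask in the frame of wash_tray between -0.08 and 0.08 m and z of flask in the frame of wash_tray between 0 and 0.01 m and contact force between the fingers and flask below 0.05 N and x of beaker in the frame of wash_tray between -0.065 and 0.065 m and y of beaker in the frame of wash_tray between -0.08 and 0.08 m and z of beaker in the frame of wash_tray between 0 and 0.01 m and contact force between the fingers and beaker below 0.05 N); the robot touches nothing.
It fails at once if the row with the two white racks is dragged or lifted by more than 20 mm (distance of rack_row from where it was at the start of the episode above 0.02 m).
It fails at once if the stack of culture dishes is pushed by more than 20 mm (distance of dish_stack from where it was at the start of the episode above 0.02 m).
It fails at once if a thing is let fall into its tray from more than about 2 cm (it falls unheld at over 0.65 m/s) ((linear speed of bottle_blue above 0.65 m/s and contact force between the fingers and bottle_blue below 0.05 N and horizontal distance between bottle_blue and spill_tray below 0.12 m) or (linear speed of bottle_black above 0.65 m/s and contact force between the fingers and bottle_black below 0.05 N and horizontal distance between bottle_black and spill_tray below 0.12 m) or (linear speed of flask above 0.65 m/s and contact force between the fingers and flask below 0.05 N and horizontal distance between flask and wash_tray below 0.12 m) or (linear speed of beaker above 0.65 m/s and contact force between the fingers and beaker below 0.05 N and horizontal distance between beaker and wash_tray below 0.12 m) or (linear speed of sample_rack above 0.65 m/s and contact force between the fingers and sample_rack below 0.05 N and horizontal distance between sample_rack and cold_tray below 0.12 m)).
It also fails if it takes over 131 s, if anything falls off the work surface, if the arm or the gripper's body presses on something with over 40 N, if the wrist force passes 120 N, or if a joint passes its speed limit or range.

## Working session

There is one attempt and no reset: what is moved stays moved. The work goes in short steps, Python scripts to look and compute and a tool call to move; the robot and the scene stay as the last step left them, time stands still between calls to the robot, and variables do not carry over. Pictures are saved under pics/ and viewed, about 12 in all and at most 16, crops included, and the job is handed in when it is done.

Besides the shell and the picture viewer there is one more tool, called after "Call:" by a JSON object that holds its "name" and its "arguments". play_rows: Moves the arm, as the interface text tells. Its arguments: {"type":"object","properties":{"steps":{"type":"array"}},"required":["steps"]}

```bash
ls; mkdir -p pics; python3 - <<'E'
from rig import sensors, vision, manip
import cv2, numpy as np
s=sensors.sense(); print(s['time'],s['tcp_pos'],s['orientation'],s['grip_width'],manip.tcp_to_tips)
for n in ("top","side"):
    m=vision.camera_model(n); print(n,{k:np.round(np.array(v),4).tolist() for k,v in m.items()})
    cv2.imwrite(f'pics/{n}0.png',vision.snapshot(n)[:,:,::-1])
E
```

```text
pics
0.0 [0.14841604 0.60664836 0.24742224] [-3.75758960e-01 -3.11884210e+00  2.77154307e-03] 0.9967242462714452 0.017
top {'K': [[459.589, 0.0, 318.1356], [0.0, 459.589, 240.6397], [0.0, 0.0, 1.0]], 'k1': 0.0007, 'R': [[-0.0275, -0.9996, -0.0006], [-0.9981, 0.0275, -0.0543], [0.0543, -0.0009, -0.9985]], 't': [0.013, 0.4869, 1.1054]}
side {'K': [[494.3281, 0.0, 314.9553], [0.0, 494.3281, 234.4661], [0.0, 0.0, 1.0]], 'k1': -0.1311, 'R': [[0.8798, -0.4751, 0.0155], [-0.3499, -0.6692, -0.6556], [0.3219, 0.5713, -0.755]], 't': [-0.4541, 0.2029, 1.0613]}
```

View pics/top0.png

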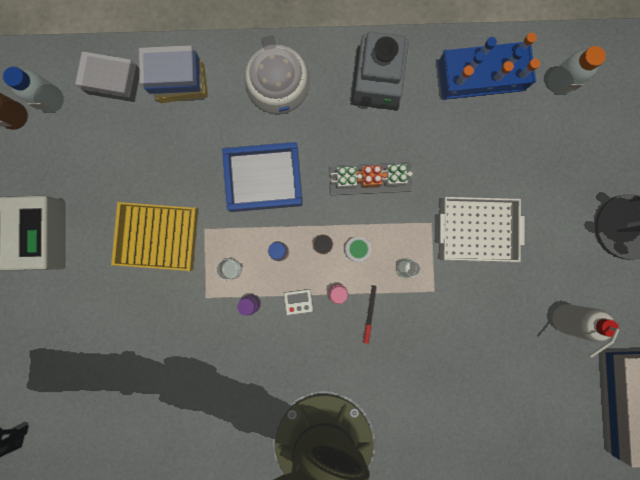

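View pics/side0.png

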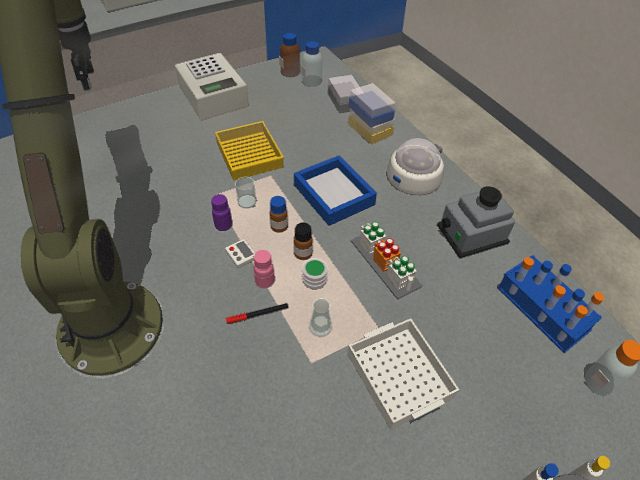

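The top view has world +x up and -y to the right:
- Blue tray at about (262,176), yellow at (154,237), white at (481,230).
- Rack row at (371,176), with the orange rack in the middle.
- Blue cap at (277,251), black cap at (323,243), dishes at (358,249), beaker at (230,268), flask at (407,267).
- The purple (248,304) and pink (338,293) bottles are look-alikes and stay where they are. The job's bottles are amber with blue and black caps, which the side view confirms at (278,213) and (303,240).

Next I'll measure by colour masks and confirm with a crop.

```bash
cat > h.py <<'E'
import numpy as np, cv2
from scipy.spatial.transform import Rotation as Ro
from rig import sensors, vision
def ray(m,uv):
    n=cv2.undistortPoints(np.float64([[uv]]),np.array(m['K'],float),np.float64([m['k1'],0,0,0]))[0,0]
    R=np.array(m['R']);return -R.T@np.array(m['t']), R.T@np.r_[n,1]
def plane(m,uv,z):
    c,d=ray(m,uv); return c+d*(z-c[2])/d[2]
def tri(m1,u1,m2,u2):
    c,d=ray(m1,u1);e,f=ray(m2,u2)
    s=np.linalg.lstsq(np.c_[d,-f],e-c,rcond=None)[0];p,q=c+d*s[0],e+f*s[1]
    return (p+q)/2, np.linalg.norm(p-q)
def blobs(img,lo,hi,box,amin=15,close=0):
    hsv=cv2.cvtColor(img,cv2.COLOR_RGB2HSV);mk=cv2.inRange(hsv,np.array(lo),np.array(hi))
    z=np.zeros_like(mk);x0,y0,x1,y1=box;z[y0:y1,x0:x1]=mk[y0:y1,x0:x1]
    if close: z=cv2.morphologyEx(z,cv2.MORPH_CLOSE,np.ones((close,close)))
    n,l,st,ce=cv2.connectedComponentsWithStats(z)
    return [(ce[i],st[i],(l==i).astype(np.uint8)) for i in range(1,n) if st[i,4]>=amin]
def go(x,y,z,yaw):
    """row shift/turn from the present pose to tool-down at x,y,z with tool y axis at angle yaw (world)"""
    s=sensors.sense();A=Ro.from_rotvec(s['orientation'])
    ty=np.array([np.cos(yaw),np.sin(yaw),0]);tz=np.array([0,0,-1.]);T=np.c_[np.cross(ty,tz),ty,tz]
    w=(A.inv()*Ro.from_matrix(T)).as_rotvec()
    d=A.inv().apply(np.array([x,y,z])-s['tcp_pos'])*1000
    print('go',np.round(d,1),np.round(w,3),'| t',round(s['time'],2),'tcp',np.round(s['tcp_pos'],4),'w',round(s['grip_width'],3),'F',np.round(s['wrist_force'],1),'q',np.round(s['q'],2))
E
python3 - <<'E'
from h import *
T=vision.camera_model('top');S=vision.camera_model('side')
a=cv2.imread('pics/top0.png')[:,:,::-1].copy();b=cv2.imread('pics/side0.png')[:,:,::-1].copy()
def rep(n,img,m,lo,hi,box,z,**k):
    for c,st,l in blobs(img,lo,hi,box,**k):
        r=cv2.minAreaRect(cv2.findContours(l,0,1)[0][0]); print(n,np.round(c,1),st[4],'rect',np.round(r[0],1),np.round(r[1],1),round(r[2],1),'->',np.round(plane(m,c,z),4),'rectc',np.round(plane(m,r[0],z),4))
rep('blue tray',a,T,(100,120,60),(125,255,255),(210,130,310,220),.045,amin=200)
rep('yellow',a,T,(18,110,90),(35,255,255),(100,190,210,280),.04,amin=200,close=9)
rep('bluecap',a,T,(100,100,40),(125,255,255),(262,235,292,266),.091)
rep('blackcap',a,T,(0,0,0),(180,255,70),(308,230,338,258),.091)
rep('dish',a,T,(50,100,40),(90,255,255),(340,235,375,262),.045)
rep('red',a,T,(0,120,80),(8,255,255),(340,155,400,195),.066,amin=4)
rep('green',a,T,(45,60,40),(95,255,255),(325,155,415,195),.066,amin=4)
rep('white',a,T,(0,0,175),(180,60,255),(430,185,535,275),.04,amin=200,close=9)
cv2.imwrite('pics/c1.png',np.hstack([cv2.resize(a[225:315,205:435][:,:,::-1],None,fx=3.4,fy=3.4,interpolation=2)]))
cv2.imwrite('pics/c2.png',cv2.resize(a[150:200,320:420][:,:,::-1],None,fx=7,fy=7,interpolation=2))
E
```

```text
blue tray [261.1 174.9] 1311 rect [261.5 175.5] [61.5 74.6] 85.1 -> [0.646  0.1312 0.045 ] rectc [0.6444 0.1302 0.045 ]
yellow [153.6 236.1] 5040 rect [153.9 236.1] [81.3 64.4] 4.5 -> [0.5073 0.3904 0.04  ] rectc [0.5073 0.3895 0.04  ]
bluecap [276.6 250.4] 212 rect [276.5 250.5] [15. 15.] 90.0 -> [0.4633 0.0943 0.091 ] rectc [0.4631 0.0944 0.091 ]
blackcap [322.6 243.6] 227 rect [322.5 243.5] [16.4 16.4] 18.4 -> [ 0.4759 -0.0102  0.091 ] rectc [ 0.4761 -0.01    0.091 ]
dish [358.2 248.6] 217 rect [358.  248.5] [15. 16.] 90.0 -> [ 0.464  -0.0945  0.045 ] rectc [ 0.4642 -0.094   0.045 ]
red [371.9 174.5] 134 rect [372.1 174. ] [17.3 17.3] 84.8 -> [ 0.6355 -0.1301  0.066 ] rectc [ 0.6366 -0.1308  0.066 ]
green [398.5 171.4] 88 rect [398. 172.] [16. 18.] 90.0 -> [ 0.641  -0.1925  0.066 ] rectc [ 0.6397 -0.1914  0.066 ]
green [341.3 167.4] 7 rect [341.2 167.3] [1.5 5.4] 68.2 -> [ 0.6542 -0.0592  0.066 ] rectc [ 0.6545 -0.059   0.066 ]
green [351.2 171.3] 30 rect [351.5 171. ] [10.  7.] 90.0 -> [ 0.6445 -0.0822  0.066 ] rectc [ 0.6451 -0.0828  0.066 ]
green [341.8 173.5] 19 rect [342.9 172.3] [6.7 7.6] 63.4 -> [ 0.6399 -0.0601  0.066 ] rectc [ 0.6426 -0.0626  0.066 ]
green [392.3 179.6] 14 rect [392.4 179.7] [6.7 2.7] 26.6 -> [ 0.6223 -0.1774  0.066 ] rectc [ 0.622  -0.1776  0.066 ]
green [341.2 181.7] 11 rect [341.4 181.7] [6.7 2.7] 26.6 -> [ 0.6205 -0.0579  0.066 ] rectc [ 0.6205 -0.0584  0.066 ]
green [350.8 181. ] 21 rect [350.7 180.9] [4.7 9.2] 83.7 -> [ 0.6215 -0.0804  0.066 ] rectc [ 0.6219 -0.0802  0.066 ]
white [476.5 228.8] 4186 rect [480.  228.5] [63. 78.] 90.0 -> [ 0.5036 -0.3777  0.04  ] rectc [ 0.504 -0.386  0.04 ]
```

View pics/c1.png

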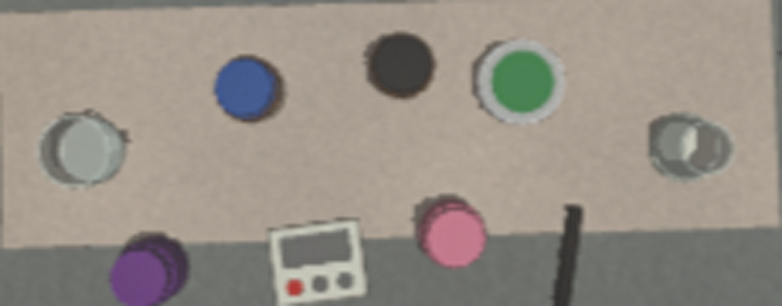

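View pics/c2.png

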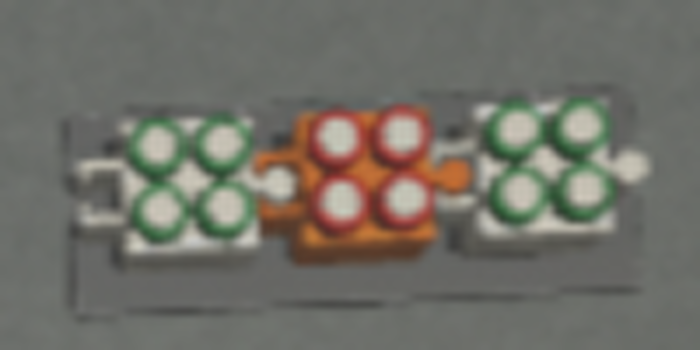

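Crops: both target bottles show amber glass under the blue and black caps, while the pink and purple ones are single-coloured look-alikes. In the rack crop, cap-group centres are left (191,177), orange (372,167) and right (551,159). The flask rim is near (705,147) and the beaker rim near (77,150) in crop 1.

```bash
python3 - <<'E'
from h import *
T=vision.camera_model('top');S=vision.camera_model('side')
f=lambda x,y,s,o:((x+.5)/s-.5+o[0],(y+.5)/s-.5+o[1])
L,C,R=[plane(T,f(x,y,7,(320,150)),.066) for x,y in((191,177),(372,167),(551,159))]
print(L,C,R,'len',np.linalg.norm(L-R),'yaw of y axis',np.arctan2(-(L-R)[0],(L-R)[1]))
print('flask',plane(T,f(705,147,3.4,(205,225)),.087),'beaker',plane(T,f(77,150,3.4,(205,225)),.07))
# side view checks
b=cv2.imread('pics/side0.png')[:,:,::-1].copy();a=cv2.imread('pics/top0.png')[:,:,::-1].copy()
for c,st,l in blobs(b,(100,100,40),(125,255,255),(265,190,292,215)): print('blue cap side',c,plane(S,c,.080), tri(T,(276.6,250.4),S,c))
for lo,box in(((0,120,80),(370,235,402,262)),): 
    for c,st,l in blobs(b,(0,120,80),(8,255,255),box): print('red side',c,st[4],plane(S,c,.064))
yaw=np.arctan2(-(L-R)[0],(L-R)[1])
go(C[0]-.05,C[1],.25,yaw); go(C[0]-.05,C[1],.25,yaw+np.pi)
m=vision.camera_model('wrist');s=sensors.sense()
A=Ro.from_rotvec(s['orientation']);print('cam in tool',A.inv().apply(-np.array(m['R']).T@m['t']-s['tcp_pos']),'axis',A.inv().apply(np.array(m['R'])[2]),m['K'])
E
```

```text
[ 0.63630506 -0.07166958  0.066     ] [ 0.63800411 -0.13218592  0.066     ] [ 0.63904746 -0.19202451  0.066     ] len 0.12038617048140071 yaw of y axis 0.0227820342055417
flask [ 0.41546061 -0.21120006  0.087     ] beaker [0.42494487 0.21056358 0.07      ]
blue cap side [277.68907563 204.71428571] [0.46123289 0.09189555 0.08      ] (array([0.46345683, 0.09581373, 0.0754403 ]), np.float64(0.0010125167738192081))
red side [388.05232558 247.89534884] 172 [ 0.63303412 -0.13682223  0.064     ]
go [-602.5 -613.4   -1.5] [-1.000e-03  1.000e-03  1.308e+00] | t 0.1 tcp [0.1484 0.6067 0.2475] w 0.997 F [ 0.5  1.  -0.1] q [-1.23  0.51 -0.24  1.5   0.13  1.15 -0.15]
go [-602.5 -613.4   -1.5] [-1.000e-03 -1.000e-03 -1.833e+00] | t 0.1 tcp [0.1484 0.6067 0.2475] w 0.997 F [ 0.5  1.  -0.1] q [-1.23  0.51 -0.24  1.5   0.13  1.15 -0.15]
cam in tool [ 0.08392925  0.000621   -0.12420747] axis [-3.27279740e-01 -5.50211922e-04  9.44927335e-01] [[336.1754726    0.         315.50814894]
 [  0.         336.1754726  244.74340427]
 [  0.           0.           1.        ]]
```

Rack spacing comes to 120.4 mm (expected 120) and the orange rack is at about (0.637, -0.132). The two views agree within 4–5 mm, so I'll refine with the wrist camera above the rack.

Call:
{"name": "play_rows", "arguments": {"steps": [[-1, -651, -602, 0, 0, 0, 1.308], [-1, -651, -602, 0, 0, 0, 1.308], [-1, -651, -602, 0, 0, 0, 1.308], [-1, -651, -602, 0, 0, 0, 1.308], [-1, -651, -602, 0, 0, 0, 1.308], [-1, -651, -602, 0, 0, 0, 1.308], [-1, -651, -602, 0, 0, 0, 1.308], [-1, -651, -602, 0, 0, 0, 1.308]]}}

```text
time: 0.77
tcp_pos: [0.333, 0.3271, 0.2482]
orientation: [-1.833, -2.551, 0.0]
wrist_force: [1.5, 1.0, -0.8]
grip_width: 0.998
```

```bash
python3 -c "
from h import *
go(.636,-.132,.2,.023)"
```

```text
go [-531.8  140.6   48.2] [-0.    -0.     0.302] | t 0.77 tcp [0.333  0.3271 0.2482] w 0.998 F [ 1.5  1.  -0.8] q [-0.88  0.26  0.07  1.9  -0.02  0.98 -0.48]
```

Call:
{"name": "play_rows", "arguments": {"steps": [[-1, -532, 141, 48, 0, 0, 0.302], [-1, -532, 141, 48, 0, 0, 0.302], [-1, -532, 141, 48, 0, 0, 0.302], [-1, -532, 141, 48, 0, 0, 0.302], [-1, -532, 141, 48, 0, 0, 0.302], [-1, -532, 141, 48, 0, 0, 0.302], [-1, -532, 141, 48, 0, 0, 0.302], [-1, -532, 141, 48, 0, 0, 0.302]]}}

```text
time: 1.43
tcp_pos: [0.5178, 0.0514, 0.219]
orientation: [-2.188, -2.254, 0.0]
wrist_force: [1.5, 0.4, 0.3]
grip_width: 0.996
```

```bash
python3 -c "
from h import *
go(.636,-.132,.2,.023)"
```

```text
go [-186.8  112.8   19. ] [-0.    -0.     0.006] | t 1.43 tcp [0.5178 0.0514 0.219 ] w 0.996 F [1.5 0.4 0.3] q [-0.32  0.38  0.25  1.82 -0.11  0.95  0.  ]
```

Call:
{"name": "play_rows", "arguments": {"steps": [[-1, -187, 113, 19, 0, 0, 0.006], [-1, -187, 113, 19, 0, 0, 0.006], [-1, -187, 113, 19, 0, 0, 0.006], [-1, -187, 113, 19, 0, 0, 0.006], [-1, -187, 113, 19, 0, 0, 0.006], [-1, -187, 113, 19, 0, 0, 0.006], [-1, -187, 113, 19, 0, 0, 0.006], [-1, -187, 113, 19, 0, 0, 0.006]]}}

```text
time: 2.1
tcp_pos: [0.6351, -0.1306, 0.1993]
orientation: [-2.196, -2.244, 0.001]
wrist_force: [-0.3, 1.3, -0.0]
grip_width: 1.0
```

```bash
python3 -c "
from h import *
go(.636,-.132,.2,.023)
cv2.imwrite('pics/w1.png',vision.snapshot('wrist')[:,:,::-1])"
```

```text
go [-1.4  0.9 -0.7] [-0.002 -0.001 -0.001] | t 2.1 tcp [ 0.6351 -0.1306  0.1993] w 1.0 F [-0.3  1.3 -0. ] q [ 0.02  0.59  0.25  1.51 -0.16  1.07  0.33]
```

View pics/w1.png

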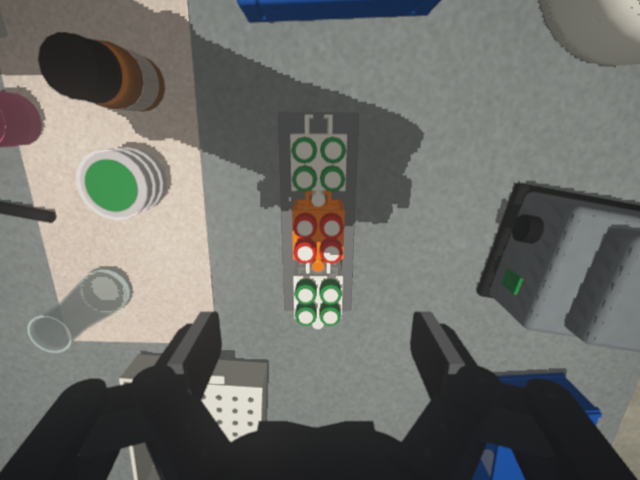

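The wrist view shows the row clearly:
- Orange rack caps at about (305,227), (331,227), (305,251) and (331,251).
- Green groups at (318,164) and (318,304).
- Black bottle top-left, dishes at (112,187), flask at (80,310).

Next I'll cast rays for these points.

```bash
python3 - <<'E'
from h import *
W=vision.camera_model('wrist');a=cv2.imread('pics/w1.png')[:,:,::-1].copy()
for n,lo,hi in(('red',(0,130,60),(6,255,255)),('green',(45,80,40),(95,255,255))):
    for c,st,l in blobs(a,lo,hi,(285,130,350,330),amin=40):
        ce=st[0]+st[2]/2-.5,st[1]+st[3]/2-.5;print(n,np.round(ce,1),st[2:],np.round(plane(W,ce,.066),4))
for nm,uv in(('plate UL',(278.5,112.5)),('UR',(358,112.5)),('LL',(285,311)),('LR',(351,310))): print(nm,np.round(plane(W,uv,.006),4))
go(.636,-.132,.037,.023)
E
```

```text
red [304.5 238. ] [ 24  51 524] [ 0.6265 -0.1279  0.066 ]
red [331.5 238. ] [ 24  51 526] [ 0.6483 -0.1274  0.066 ]
green [303.5 149.5] [ 24  26 209] [ 0.6249 -0.0591  0.066 ]
green [333.  149.5] [ 25  26 217] [ 0.6467 -0.0586  0.066 ]
green [304.  178.5] [ 23  26 221] [ 0.6255 -0.0804  0.066 ]
green [332.5 178.5] [ 24  26 221] [ 0.6472 -0.0799  0.066 ]
green [305.  302.5] [ 21  46 454] [ 0.6277 -0.1865  0.066 ]
green [330.5 302.5] [ 22  46 455] [ 0.6497 -0.1859  0.066 ]
plate UL [ 0.6004 -0.0315  0.006 ]
UR [ 0.6705 -0.0298  0.006 ]
LL [ 0.6049 -0.2303  0.006 ]
LR [ 0.6758 -0.2274  0.006 ]
go [ -3.1   1.1 162.8] [-0.001 -0.001  0.001] | t 2.15 tcp [ 0.635  -0.1291  0.1998] w 1.002 F [-1.3  0.4  0.1] q [ 0.02  0.59  0.25  1.51 -0.16  1.07  0.33]
```

Orange rack centre is about (0.6375, -0.130), row yaw about 0.024. That agrees with the plate centre (0.638, -0.130). Descending.

Call:
{"name": "play_rows", "arguments": {"steps": [[-1, 1, 1.5, 25, 0, 0, 0.001], [-1, 1, 1.5, 50, 0, 0, 0.001], [-1, 1, 1.5, 75, 0, 0, 0.001], [-1, 1, 1.5, 100, 0, 0, 0.001], [-1, 1, 1.5, 125, 0, 0, 0.001], [-1, 1, 1.5, 145, 0, 0, 0.001], [-1, 1, 1.5, 158, 0, 0, 0.001], [-1, 1, 1.5, 166, 0, 0, 0.001]]}}

```text
time: 2.82
tcp_pos: [0.6359, -0.1264, 0.033]
orientation: [-2.192, -2.247, 0.001]
wrist_force: [0.2, -0.1, 1.3]
grip_width: 0.999
```

Call:
{"name": "play_rows", "arguments": {"steps": [[-0.4, 0, 0, 0, 0, 0, 0], [-0.3, 0, 0, 0, 0, 0, 0], [-0.2, 0, 0, 0, 0, 0, 0], [-0.15, 0, 0, 0, 0, 0, 0], [-0.1, 0, 0, 0, 0, 0, 0], [-0.05, 0, 0, 0, 0, 0, 0], [0, 0, 0, 0, 0, 0, 0], [0.1, 0, 0, 0, 0, 0, 0]]}}

```text
time: 3.48
tcp_pos: [0.6374, -0.1295, 0.0352]
orientation: [2.196, 2.245, 0.001]
wrist_force: [-0.1, 0.6, 6.6]
grip_width: 0.508
```

```bash
python3 -c "
from h import *
go(.6375,-.130,.034,.024)
cv2.imwrite('pics/w2.png',vision.snapshot('wrist')[:,:,::-1])"
```

```text
go [-0.5  0.1  1.2] [ 0.001  0.    -0.002] | t 3.48 tcp [ 0.6374 -0.1295  0.0352] w 0.508 F [-0.1  0.6  6.6] q [ 0.05  0.77  0.2   1.66 -0.21  0.73  0.37]
```

View pics/w2.png

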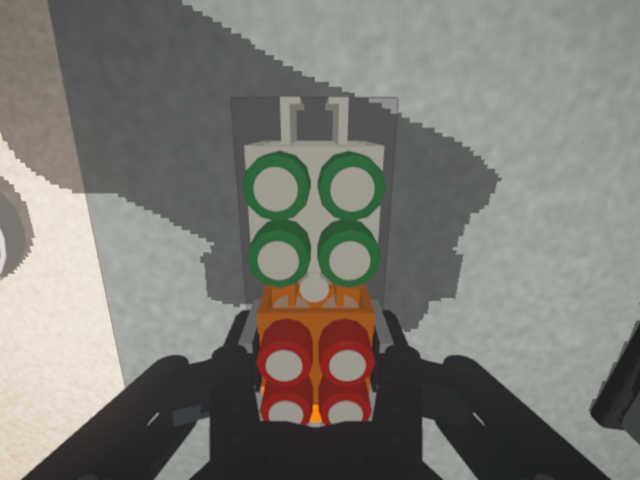

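The fingers hold the orange rack (opening 0.508, about 43 mm) and it sits square with its neighbour. Tightening the grip, then lifting slowly.

Call:
{"name": "play_rows", "arguments": {"steps": [[1, 0, 0, 0, 0, 0, 0], [1, 0, 0, 0, 0, 0, 0], [1, 0, 0, -3, 0, 0, 0], [1, 0, 0, -6, 0, 0, 0], [1, 0, 0, -9, 0, 0, 0], [1, 0, 0, -12, 0, 0, 0], [1, 0, 0, -15, 0, 0, 0], [1, 0, 0, -18, 0, 0, 0]]}}

```text
time: 4.2
tcp_pos: [0.637, -0.1294, 0.0526]
orientation: [-2.197, -2.246, 0.0]
wrist_force: [-0.5, 1.0, -0.8]
grip_width: 0.505
```

```bash
python3 -c "
from h import *
go(.6375,-.130,.1,.024)
cv2.imwrite('pics/w3.png',vision.snapshot('wrist')[:,:,::-1])
W=vision.camera_model('wrist');a=cv2.imread('pics/w3.png')[:,:,::-1].copy()
for c,st,l in blobs(a,(45,80,40),(95,255,255),(150,30,500,400),amin=100):
  print(st,np.round(plane(W,(st[0]+st[2]/2-.5,st[1]+st[3]/2-.5),.066),4))
"
```

```text
go [ -0.6   0.4 -47.4] [-0.     0.    -0.002] | t 4.2 tcp [ 0.637  -0.1294  0.0526] w 0.505 F [-0.5  1.  -0.8] q [ 0.04  0.75  0.21  1.65 -0.2   0.76  0.37]
[ 254  149   58  118 2759] [ 0.6256 -0.0701  0.066 ]
[ 319  149   57  118 2758] [ 0.6473 -0.0697  0.066 ]
```

Only the rack's own weight is felt, and the white caps haven't moved. Continuing up.

Call:
{"name": "play_rows", "arguments": {"steps": [[1, 0, 0, -6, 0, 0, 0], [1, 0, 0, -13, 0, 0, 0], [1, 0, 0, -20, 0, 0, 0], [1, 0, 0, -28, 0, 0, 0], [1, 0, 0, -36, 0, 0, 0], [1, 0, 0, -46, 0, 0, 0], [1, 0, 0, -58, 0, 0, 0], [1, 0, 0, -75, 0, 0, 0]]}}

```text
time: 4.92
tcp_pos: [0.6365, -0.1292, 0.1278]
orientation: [-2.196, -2.245, 0.001]
wrist_force: [-0.3, -0.8, 0.5]
grip_width: 0.513
```

```bash
python3 - <<'E'
from h import *
cv2.imwrite('pics/top1.png',vision.snapshot('top')[:,:,::-1])
T=vision.camera_model('top');a=cv2.imread('pics/top1.png')[:,:,::-1].copy()
for c,st,l in blobs(a,(45,60,40),(95,255,255),(325,150,415,200),amin=4): print('green',c,st[4])
for c,st,l in blobs(a,(100,120,60),(125,255,255),(210,130,310,220),amin=200):
    h=cv2.approxPolyDP(cv2.convexHull(cv2.findContours(l,0,1)[0][0]),6,True)[:,0]
    p=np.array([plane(T,u,.045) for u in h.astype(float)]);print('tray corners',np.round(p,4).tolist(),p.mean(0))
go(.644,.131,.13,.06)
E
```

```text
green [340.83333333 167.5       ] 6
green [350.68 171.44] 25
green [341.72222222 173.72222222] 18
green [350.         181.63636364] 11
green [341.45454545 182.18181818] 11
tray corners [[0.7183, 0.0462, 0.045], [0.576, 0.0379, 0.045], [0.5689, 0.2138, 0.045], [0.711, 0.221, 0.045]] [0.64354652 0.12971517 0.045     ]
go [260.7  11.2   1.8] [ 0.004  0.001 -0.038] | t 4.97 tcp [ 0.6385 -0.1299  0.132 ] w 0.506 F [ 0.8 -0.5  0.7] q [ 0.03  0.66  0.23  1.58 -0.18  0.92  0.34]
```

Call:
{"name": "play_rows", "arguments": {"steps": [[1, 30, 2, 0, 0, 0, -0.005], [1, 65, 4, 0, 0, 0, -0.01], [1, 105, 6, 0, 0, 0, -0.015], [1, 145, 8, 0, 0, 0, -0.02], [1, 185, 10, 0, 0, 0, -0.023], [1, 220, 11, 0, 0, 0, -0.023], [1, 247, 11, 0, 0, 0, -0.023], [1, 260, 11, 0, 0, 0, -0.023]]}}

```text
time: 5.63
tcp_pos: [0.6418, 0.1369, 0.1277]
orientation: [-2.163, -2.276, -0.004]
wrist_force: [-0.3, 0.5, -0.7]
grip_width: 0.505
```

```bash
python3 -c "
from h import *
go(.6435,.130,.043,.045)
cv2.imwrite('pics/w4.png',vision.snapshot('wrist')[:,:,::-1])"
```

```text
go [-7.3  1.3 84.7] [ 0.    -0.003  0.006] | t 5.63 tcp [0.6418 0.1369 0.1277] w 0.505 F [-0.3  0.5 -0.7] q [-0.39  0.67  0.24  1.57 -0.19  0.92 -0.03]
```

View pics/w4.png

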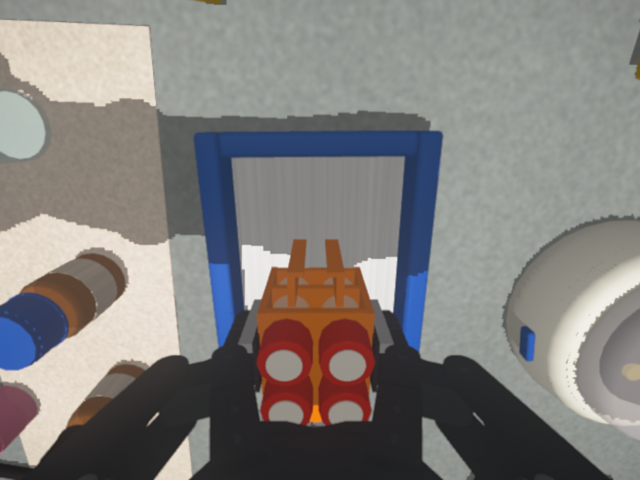

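The rack hangs upright, centred over the cold plate between the blue walls (195 to 442). Lowering gently.

Call:
{"name": "play_rows", "arguments": {"steps": [[1, -4, 0, 18, 0, 0, 0], [1, -4, 0, 38, 0, 0, 0], [1, -4, 0, 55, 0, 0, 0], [1, -4, 0, 67, 0, 0, 0], [1, -4, 0, 75, 0, 0, 0], [1, -4, 0, 79, 0, 0, 0], [1, -4, 0, 82, 0, 0, 0], [1, -4, 0, 84, 0, 0, 0]]}}

```text
time: 6.35
tcp_pos: [0.643, 0.1265, 0.0437]
orientation: [2.171, 2.27, 0.001]
wrist_force: [-0.6, -0.8, -1.1]
grip_width: 0.505
```

Call:
{"name": "play_rows", "arguments": {"steps": [[1, 0, 0, 0.5, 0, 0, 0], [1, 0, 0, 1, 0, 0, 0], [1, 0, 0, 1, 0, 0, 0], [1, 0, 0, 1, 0, 0, 0], [1, 0, 0, 1, 0, 0, 0], [1, 0, 0, 1, 0, 0, 0], [1, 0, 0, 1, 0, 0, 0], [1, 0, 0, 1, 0, 0, 0]]}}

```text
time: 7.02
tcp_pos: [0.6429, 0.1267, 0.0433]
orientation: [2.17, 2.27, 0.001]
wrist_force: [-1.3, -0.9, 6.6]
grip_width: 0.505
```

```bash
python3 -c "
from h import *
go(.6435,.130,.042,.045)
cv2.imwrite('pics/side1.png',cv2.resize(vision.snapshot('side')[130:240,260:420,::-1],None,fx=5,fy=5,interpolation=2))"
```

```text
go [3.3 0.7 1.3] [ 0.001 -0.    -0.   ] | t 7.02 tcp [0.6429 0.1267 0.0433] w 0.505 F [-1.3 -0.9  6.6] q [-0.36  0.77  0.22  1.64 -0.22  0.75  0.  ]
```

Floor contact at 6.6 N. Opening partway so the fingers clear the tray walls, then rising.

Call:
{"name": "play_rows", "arguments": {"steps": [[0, 0, 0, 0, 0, 0, 0], [-0.1, 0, 0, 0, 0, 0, 0], [-0.2, 0, 0, 0, 0, 0, 0], [-0.35, 0, 0, 0, 0, 0, 0], [-0.4, 0, 0, 0, 0, 0, 0], [-0.4, 0, 0, -4, 0, 0, 0], [-0.4, 0, 0, -12, 0, 0, 0], [-0.4, 0, 0, -24, 0, 0, 0]]}}

```text
time: 7.73
tcp_pos: [0.6419, 0.1267, 0.0663]
orientation: [-2.17, -2.27, 0.002]
wrist_force: [-0.4, -0.3, -0.3]
grip_width: 0.699
```

Call:
{"name": "play_rows", "arguments": {"steps": [[-0.4, 0, 0, -20, 0, 0, 0], [-0.4, 0, 0, -50, 0, 0, 0], [-0.4, 0, 0, -85, 0, 0, 0], [-0.4, 0, 0, -115, 0, 0, 0], [-0.6, 0, 0, -130, 0, 0, 0], [-0.8, 0, 0, -135, 0, 0, 0], [-1, 0, 0, -135, 0, 0, 0], [-1, 0, 0, -135, 0, 0, 0]]}}

```text
time: 8.4
tcp_pos: [0.6421, 0.1268, 0.201]
orientation: [-2.17, -2.271, 0.001]
wrist_force: [-0.2, -0.5, -0.4]
grip_width: 0.999
```

```bash
python3 - <<'E'
from h import *
go(.463,.095,.2,0)
w=vision.snapshot('wrist')[:,:,::-1];W=vision.camera_model('wrist');cv2.imwrite('pics/w5.png',w)
s=vision.snapshot('side')[:,:,::-1];cv2.imwrite('pics/side2.png',s)
c=cv2.resize(s[145:235,285:385],None,fx=5.3,fy=5.3,interpolation=2)[:480]
cv2.imwrite('pics/m1.png',cv2.resize(np.hstack([w[:c.shape[0]],c]),None,fx=.68,fy=.68,interpolation=cv2.INTER_AREA))
for c,st,l in blobs(w[:,:,::-1].copy(),(0,130,60),(6,255,255),(200,150,450,400),amin=40):
    ce=st[0]+st[2]/2-.5,st[1]+st[3]/2-.5;print('red',np.round(ce,1),st[2:],np.round(plane(W,ce,.074),4))
E
```

```text
go [ -23.7 -180.3    1.1] [-0.001 -0.     0.045] | t 8.4 tcp [0.6421 0.1268 0.201 ] w 0.999 F [-0.2 -0.5 -0.4] q [-0.38  0.6   0.26  1.49 -0.17  1.08 -0.04]
red [303.5 241. ] [ 24  51 548] [0.6326 0.1275 0.074 ]
red [329.5 241. ] [ 24  51 555] [0.653  0.1285 0.074 ]
```

View pics/m1.png

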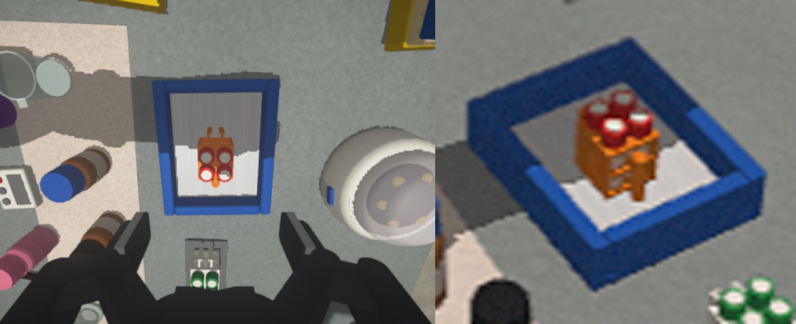

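The orange rack stands upright on the cold plate at about (0.643, 0.128), released. Next is the blue-cap bottle.

Call:
{"name": "play_rows", "arguments": {"steps": [[-1, -24, -180, 0, 0, 0, 0.045], [-1, -24, -180, 0, 0, 0, 0.045], [-1, -24, -180, 0, 0, 0, 0.045], [-1, -24, -180, 0, 0, 0, 0.045], [-1, -24, -180, 0, 0, 0, 0.045], [-1, -24, -180, 0, 0, 0, 0.045], [-1, -24, -180, 0, 0, 0, 0.045], [-1, -24, -180, 0, 0, 0, 0.045]]}}

```text
time: 9.17
tcp_pos: [0.4647, 0.0951, 0.201]
orientation: [2.221, 2.222, 0.0]
wrist_force: [0.2, -0.5, -1.2]
grip_width: 0.996
```

```bash
python3 - <<'E'
from h import *
go(.463,.0945,.08,0)
w=vision.snapshot('wrist');W=vision.camera_model('wrist');cv2.imwrite('pics/w6.png',w[:,:,::-1])
for c,st,l in blobs(w,(100,100,30),(125,255,255),(200,100,450,330),amin=200):
    e=cv2.fitEllipse(cv2.convexHull(cv2.findContours(l,0,1)[0][0]));print('blue',st,e,np.round(plane(W,c,.09),4))
E
```

```text
go [ -0.5  -1.8 121. ] [0. 0. 0.] | t 9.17 tcp [0.4647 0.0951 0.201 ] w 0.996 F [ 0.2 -0.5 -1.2] q [-0.48  0.34  0.3   1.96 -0.13  0.86 -0.11]
blue [ 421  100   29  190 4651] ((439.8622131347656, 194.21531677246094), (43.09072494506836, 206.1456756591797), 1.6961336135864258) [0.5515 0.1339 0.09  ]
blue [ 289  214   49   56 2210] ((313.2876281738281, 241.6163330078125), (50.34318161010742, 56.19206237792969), 3.5817415714263916) [0.4639 0.1008 0.09  ]
```

View pics/w6.png

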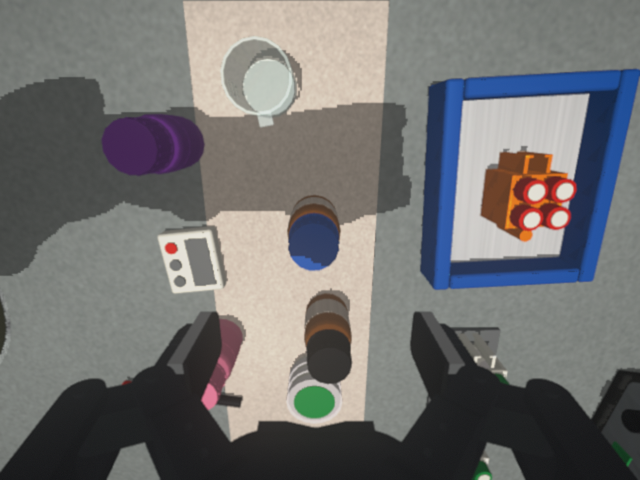

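In the wrist view the blue cap is at about (313,245), the beaker rim at (258,77), and purple at (150,143), clear of the jaws. The cap's position agrees with the top view (0.464, 0.096). Descending to the cap.

Call:
{"name": "play_rows", "arguments": {"steps": [[-1, 0.5, -1, 22, 0, 0, 0], [-1, 0.5, -1, 45, 0, 0, 0], [-1, 0.5, -1, 68, 0, 0, 0], [-1, 0.5, -1, 88, 0, 0, 0], [-1, 0.5, -1, 103, 0, 0, 0], [-1, 0.5, -1, 112, 0, 0, 0], [-1, 0.5, -1, 118, 0, 0, 0], [-1, 0.5, -1, 121, 0, 0, 0]]}}

```text
time: 9.88
tcp_pos: [0.4632, 0.0952, 0.0794]
orientation: [-2.221, -2.221, 0.001]
wrist_force: [0.9, 0.1, -0.4]
grip_width: 0.997
```

Call:
{"name": "play_rows", "arguments": {"steps": [[-0.5, 0, 0, 0, 0, 0, 0], [-0.2, 0, 0, 0, 0, 0, 0], [-0.05, 0, 0, 0, 0, 0, 0], [0, 0, 0, 0, 0, 0, 0], [0.05, 0, 0, 0, 0, 0, 0], [0.1, 0, 0, 0, 0, 0, 0], [0.3, 0, 0, 0, 0, 0, 0], [1, 0, 0, 0, 0, 0, 0]]}}

```text
time: 10.55
tcp_pos: [0.463, 0.0953, 0.081]
orientation: [2.221, 2.221, 0.001]
wrist_force: [-0.8, 0.2, 5.6]
grip_width: 0.425
```

Call:
{"name": "play_rows", "arguments": {"steps": [[1, 0, 0, 0, 0, 0, 0], [1, 0, 0, -3, 0, 0, 0], [1, 0, 0, -8, 0, 0, 0], [1, 0, 0, -16, 0, 0, 0], [1, 0, 0, -30, 0, 0, 0], [1, 0, 0, -50, 0, 0, 0], [1, 0, 0, -70, 0, 0, 0], [1, 0, 0, -80, 0, 0, 0]]}}

```text
time: 11.22
tcp_pos: [0.4635, 0.0951, 0.1629]
orientation: [2.221, 2.22, 0.003]
wrist_force: [-0.5, -1.2, -1.6]
grip_width: 0.425
```

```bash
python3 - <<'E'
from h import *
T=vision.camera_model('top');a=cv2.imread('pics/top1.png')[:,:,::-1].copy()
for c,st,l in blobs(a,(18,110,90),(35,255,255),(100,190,210,280),amin=200,close=9):
    h=cv2.approxPolyDP(cv2.convexHull(cv2.findContours(l,0,1)[0][0]),6,True)[:,0]
    p=np.array([plane(T,u,.04) for u in h.astype(float)]);print('yellow corners',np.round(p,4).tolist(),p.mean(0))
go(.507,.355,.16,.0)
cv2.imwrite('pics/w7.png',vision.snapshot('wrist')[:,:,::-1])
E
```

```text
yellow corners [[0.5741, 0.291, 0.04], [0.4221, 0.3072, 0.04], [0.4414, 0.4918, 0.04], [0.5935, 0.4746, 0.04]] [0.50777822 0.3911643  0.04      ]
go [259.9  43.4   3.2] [ 0.002 -0.001 -0.   ] | t 11.22 tcp [0.4635 0.0951 0.1629] w 0.425 F [-0.5 -1.2 -1.6] q [-0.46  0.38  0.29  2.02 -0.16  0.76 -0.08]
```

Held (opening 0.425), the weight registers, and the yellow tray is centred at (0.508, 0.391) with yaw about -0.10. I'll put this bottle in the far (+y) half, at (0.512, 0.429).

Call:
{"name": "play_rows", "arguments": {"steps": [[1, 25, 4, -4, 0, 0, 0], [1, 60, 9, -10, 0, 0, 0], [1, 100, 15, -12, 0, 0, 0], [1, 140, 21, -12, 0, 0, 0], [1, 180, 26, -12, 0, 0, 0], [1, 220, 32, -12, 0, 0, 0], [1, 260, 38, -12, 0, 0, 0], [1, 290, 43, -12, 0, 0, 0]]}}

```text
time: 11.93
tcp_pos: [0.5048, 0.3893, 0.1719]
orientation: [-2.217, -2.224, -0.0]
wrist_force: [0.1, 0.7, -1.3]
grip_width: 0.428
```

Call:
{"name": "play_rows", "arguments": {"steps": [[1, 20, 3, 0, 0, 0, 0], [1, 36, 5, 0, 0, 0, 0], [1, 43, 6, 4, 0, 0, 0], [1, 44, 6, 15, 0, 0, 0], [1, 44, 6, 30, 0, 0, 0], [1, 44, 6, 47, 0, 0, 0], [1, 44, 6, 60, 0, 0, 0], [1, 44, 6, 68, 0, 0, 0]]}}

```text
time: 12.6
tcp_pos: [0.5111, 0.4266, 0.1018]
orientation: [2.223, 2.219, -0.006]
wrist_force: [-0.1, 0.0, -0.7]
grip_width: 0.424
```

```bash
python3 - <<'E'
from h import *
go(.512,.429,.084,.0)
cv2.imwrite('pics/w8.png',vision.snapshot('wrist')[:,:,::-1])
E
```

```text
go [ 2.5  1.  17.8] [-0.002  0.003 -0.002] | t 12.6 tcp [0.5111 0.4266 0.1018] w 0.424 F [-0.1  0.  -0.7] q [-0.87  0.71  0.24  1.56 -0.2   0.89 -0.56]
```

View pics/w8.png

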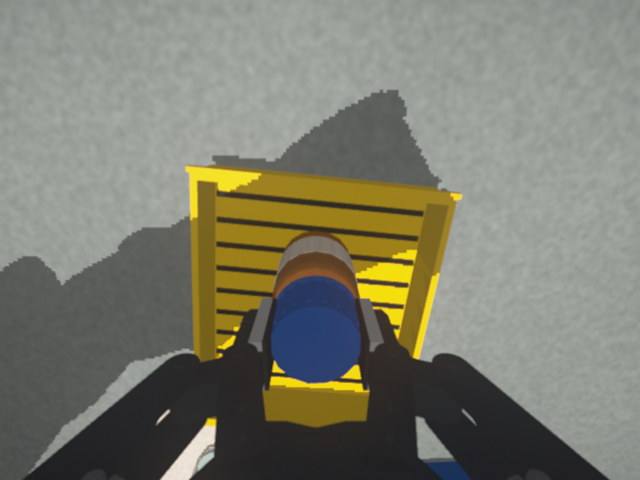

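The bottle is upright over the far half of the yellow floor, clear of the walls. Lowering slowly to contact.

Call:
{"name": "play_rows", "arguments": {"steps": [[1, 0, 0, 4, 0, 0, 0], [1, 0, 0, 8, 0, 0, 0], [1, 0, 0, 11, 0, 0, 0], [1, 0, 0, 13, 0, 0, 0], [1, 0, 0, 14, 0, 0, 0], [1, 0, 0, 15, 0, 0, 0], [1, 0, 0, 16, 0, 0, 0], [1, 0, 0, 16, 0, 0, 0]]}}

```text
time: 13.32
tcp_pos: [0.5118, 0.4293, 0.0883]
orientation: [-2.221, -2.222, -0.0]
wrist_force: [0.7, -0.1, -1.0]
grip_width: 0.426
```

Call:
{"name": "play_rows", "arguments": {"steps": [[1, 0, 0, 1, 0, 0, 0], [1, 0, 0, 1.5, 0, 0, 0], [1, 0, 0, 2, 0, 0, 0], [1, 0, 0, 2.5, 0, 0, 0], [1, 0, 0, 3, 0, 0, 0], [1, 0, 0, 3, 0, 0, 0], [1, 0, 0, 3, 0, 0, 0], [1, 0, 0, 3, 0, 0, 0]]}}

```text
time: 13.98
tcp_pos: [0.5118, 0.4292, 0.0853]
orientation: [2.222, 2.221, -0.0]
wrist_force: [0.5, -0.9, -1.6]
grip_width: 0.426
```

Call:
{"name": "play_rows", "arguments": {"steps": [[1, 0, 0, 0.5, 0, 0, 0], [1, 0, 0, 1, 0, 0, 0], [1, 0, 0, 1.5, 0, 0, 0], [1, 0, 0, 2, 0, 0, 0], [1, 0, 0, 2, 0, 0, 0], [1, 0, 0, 2, 0, 0, 0], [1, 0, 0, 2, 0, 0, 0], [1, 0, 0, 2, 0, 0, 0]]}}

```text
time: 14.65
tcp_pos: [0.5119, 0.4293, 0.0851]
orientation: [-2.221, -2.221, -0.002]
wrist_force: [-3.4, -1.8, 11.6]
grip_width: 0.428
```

Contact at TCP z 0.085, as expected. Release and rise.

Call:
{"name": "play_rows", "arguments": {"steps": [[0, 0, 0, -1, 0, 0, 0], [-0.1, 0, 0, -1, 0, 0, 0], [-0.3, 0, 0, -1, 0, 0, 0], [-0.6, 0, 0, -1, 0, 0, 0], [-0.8, 0, 0, -3, 0, 0, 0], [-1, 0, 0, -20, 0, 0, 0], [-1, 0, 0, -50, 0, 0, 0], [-1, 0, 0, -85, 0, 0, 0]]}}

```text
time: 15.32
tcp_pos: [0.5107, 0.4285, 0.1672]
orientation: [-2.221, -2.221, 0.007]
wrist_force: [-0.1, 0.7, -0.4]
grip_width: 1.0
```

```bash
python3 - <<'E'
from h import *
go(.476,-.010,.2,0)
E
```

```text
go [-438.6  -34.8  -31.3] [-0.003  0.003 -0.   ] | t 15.32 tcp [0.5107 0.4285 0.1672] w 1.0 F [-0.1  0.7 -0.4] q [-0.88  0.65  0.26  1.49 -0.18  1.03 -0.58]
```

Call:
{"name": "play_rows", "arguments": {"steps": [[-1, -40, -3, -31, 0, 0, 0], [-1, -439, -35, -31, 0, 0, 0], [-1, -439, -35, -31, 0, 0, 0], [-1, -439, -35, -31, 0, 0, 0], [-1, -439, -35, -31, 0, 0, 0], [-1, -439, -35, -31, 0, 0, 0], [-1, -439, -35, -31, 0, 0, 0], [-1, -439, -35, -31, 0, 0, 0]]}}

```text
time: 15.98
tcp_pos: [0.4855, 0.1038, 0.198]
orientation: [2.221, 2.221, 0.001]
wrist_force: [0.6, -1.1, 0.5]
grip_width: 1.0
```

```bash
python3 - <<'E'
from h import *
go(.476,-.010,.2,0)
E
```

```text
go [-113.8   -9.6   -2. ] [ 0.001 -0.     0.   ] | t 15.98 tcp [0.4855 0.1038 0.198 ] w 1.0 F [ 0.6 -1.1  0.5] q [-0.48  0.37  0.31  1.91 -0.14  0.88 -0.1 ]
```

Call:
{"name": "play_rows", "arguments": {"steps": [[-1, -40, -3, -2, 0, 0, 0], [-1, -80, -7, -2, 0, 0, 0], [-1, -114, -9.5, -2, 0, 0, 0], [-1, -114, -9.5, -2, 0, 0, 0], [-1, -114, -9.5, -2, 0, 0, 0], [-1, -114, -9.5, -2, 0, 0, 0], [-1, -114, -9.5, -2, 0, 0, 0], [-1, -114, -9.5, -2, 0, 0, 0]]}}

```text
time: 16.65
tcp_pos: [0.4767, -0.0068, 0.1996]
orientation: [-2.218, -2.224, -0.0]
wrist_force: [0.3, -0.8, 0.9]
grip_width: 1.0
```

```bash
python3 - <<'E'
from h import *
go(.476,-.010,.08,0)
w=vision.snapshot('wrist');W=vision.camera_model('wrist');cv2.imwrite('pics/w9.png',w[:,:,::-1])
for c,st,l in blobs(w,(0,0,0),(180,255,60),(260,180,380,310),amin=200):
    e=cv2.fitEllipse(cv2.convexHull(cv2.findContours(l,0,1)[0][0]));u=(st[0]+st[2]/2-.5,st[1]+st[3]-1-24);print('black',st,np.round(e[0],1),np.round(e[1],1),np.round(plane(W,u,.091),4))
for c,st,l in blobs(w,(50,100,40),(90,255,255),(200,250,450,480),amin=200): print('dish',st,c,np.round(plane(W,c,.045),4))
E
```

```text
go [ -3.3  -0.7 119.6] [-0.    -0.     0.003] | t 16.65 tcp [ 0.4767 -0.0068  0.1996] w 1.0 F [ 0.3 -0.8  0.9] q [-0.28  0.34  0.33  1.96 -0.14  0.86  0.13]
black [ 291  221   49   56 2040] [315.5 247.9] [50.1 56. ] [ 0.4769 -0.0084  0.091 ]
dish [ 279  300   45   38 1340] [301.19029851 318.73507463] [ 0.4638 -0.0932  0.045 ]
```

View pics/w9.png

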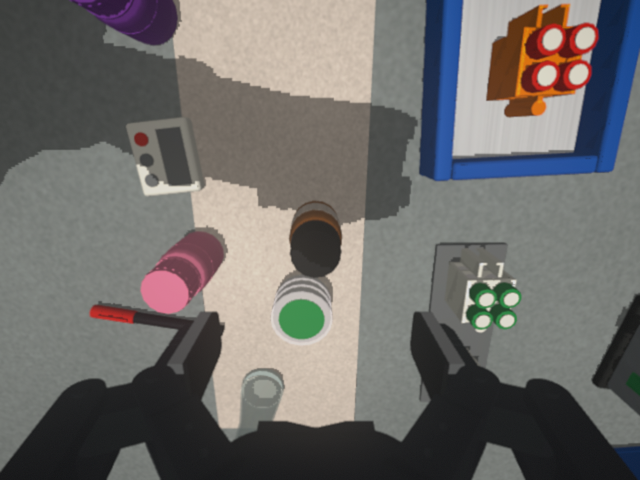

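The black cap is at about (315,246), amber below, near (0.477, -0.009). The dishes at (302,318) and the pink look-alike at (166,290) are clear of the fingers. Descending and gripping.

Call:
{"name": "play_rows", "arguments": {"steps": [[-1, -2, 0, 22, 0, 0, 0], [-1, -2, 0, 45, 0, 0, 0], [-1, -2, 0, 68, 0, 0, 0], [-1, -2, 0, 88, 0, 0, 0], [-1, -2, 0, 102, 0, 0, 0], [-1, -2, 0, 111, 0, 0, 0], [-1, -2, 0, 117, 0, 0, 0], [-1, -2, 0, 120, 0, 0, 0]]}}

```text
time: 17.37
tcp_pos: [0.4765, -0.0099, 0.0792]
orientation: [-2.22, -2.222, 0.001]
wrist_force: [-0.2, 0.5, 0.5]
grip_width: 1.0
```

Call:
{"name": "play_rows", "arguments": {"steps": [[-0.5, 0, 0, 0, 0, 0, 0], [-0.2, 0, 0, 0, 0, 0, 0], [-0.05, 0, 0, 0, 0, 0, 0], [0, 0, 0, 0, 0, 0, 0], [0.05, 0, 0, 0, 0, 0, 0], [0.1, 0, 0, 0, 0, 0, 0], [0.3, 0, 0, 0, 0, 0, 0], [1, 0, 0, 0, 0, 0, 0]]}}

```text
time: 18.03
tcp_pos: [0.4766, -0.0104, 0.0803]
orientation: [2.221, 2.221, 0.001]
wrist_force: [-1.0, -0.1, 6.3]
grip_width: 0.426
```

Call:
{"name": "play_rows", "arguments": {"steps": [[1, 0, 0, 0, 0, 0, 0], [1, 0, 0, -3, 0, 0, 0], [1, 0, 0, -8, 0, 0, 0], [1, 0, 0, -16, 0, 0, 0], [1, 0, 0, -32, 0, 0, 0], [1, 0, 0, -56, 0, 0, 0], [1, 0, 0, -80, 0, 0, 0], [1, 0, 0, -95, 0, 0, 0]]}}

```text
time: 18.7
tcp_pos: [0.477, -0.0107, 0.1774]
orientation: [2.221, 2.22, 0.002]
wrist_force: [0.3, 0.8, -0.9]
grip_width: 0.426
```

```bash
python3 - <<'E'
from h import *
go(.504,.351,.175,0)
E
```

```text
go [361.7  26.8   2.4] [ 0.002  0.    -0.001] | t 18.7 tcp [ 0.477  -0.0107  0.1774] w 0.426 F [ 0.3  0.8 -0.9] q [-0.27  0.37  0.33  1.99 -0.16  0.8   0.15]
```

Call:
{"name": "play_rows", "arguments": {"steps": [[1, 25, 2, 0, 0, 0, 0], [1, 60, 4, 0, 0, 0, 0], [1, 100, 7, 0, 0, 0, 0], [1, 140, 10, 0, 0, 0, 0], [1, 180, 13, 0, 0, 0, 0], [1, 220, 16, 0, 0, 0, 0], [1, 260, 19, 0, 0, 0, 0], [1, 300, 22, 0, 0, 0, 0]]}}

```text
time: 19.37
tcp_pos: [0.4982, 0.2916, 0.1755]
orientation: [2.221, 2.221, 0.0]
wrist_force: [1.0, -0.0, -1.3]
grip_width: 0.421
```

Call:
{"name": "play_rows", "arguments": {"steps": [[1, 30, 2, 0, 0, 0, 0], [1, 50, 4, 0, 0, 0, 0], [1, 60, 5, 6, 0, 0, 0], [1, 62, 5, 20, 0, 0, 0], [1, 62, 5, 38, 0, 0, 0], [1, 62, 5, 56, 0, 0, 0], [1, 62, 5, 70, 0, 0, 0], [1, 62, 5, 78, 0, 0, 0]]}}

```text
time: 20.03
tcp_pos: [0.5029, 0.3498, 0.095]
orientation: [2.223, 2.22, -0.005]
wrist_force: [0.8, 0.1, -0.4]
grip_width: 0.427
```

Call:
{"name": "play_rows", "arguments": {"steps": [[1, 0, 0, 0, 0, 0, 0], [1, 0, 0, 0, 0, 0, 0], [1, 0, 0, 0, 0, 0, 0], [1, 0, 0, 1, 0, 0, 0], [1, 0, 0, 2, 0, 0, 0], [1, 0, 0, 2, 0, 0, 0], [1, 0, 0, 2, 0, 0, 0], [1, 0, 0, 2, 0, 0, 0]]}}

```text
time: 20.7
tcp_pos: [0.5036, 0.3517, 0.0949]
orientation: [2.221, 2.221, 0.0]
wrist_force: [-0.0, 0.4, -1.8]
grip_width: 0.42
```

```bash
python3 - <<'E'
from h import *
go(.504,.351,.084,0)
E
```

```text
go [-0.7  0.4 10.9] [ 0. -0.  0.] | t 20.7 tcp [0.5036 0.3517 0.0949] w 0.42 F [-0.   0.4 -1.8] q [-0.8   0.65  0.26  1.72 -0.22  0.79 -0.45]
```

Call:
{"name": "play_rows", "arguments": {"steps": [[1, 0, 0, 2, 0, 0, 0], [1, 0, 0, 4, 0, 0, 0], [1, 0, 0, 6, 0, 0, 0], [1, 0, 0, 7.5, 0, 0, 0], [1, 0, 0, 8.5, 0, 0, 0], [1, 0, 0, 9.5, 0, 0, 0], [1, 0, 0, 10, 0, 0, 0], [1, 0, 0, 10, 0, 0, 0]]}}

```text
time: 21.37
tcp_pos: [0.5035, 0.3516, 0.0846]
orientation: [2.221, 2.221, -0.0]
wrist_force: [-0.0, 0.2, -0.1]
grip_width: 0.425
```

Call:
{"name": "play_rows", "arguments": {"steps": [[1, 0, 0, 0.5, 0, 0, 0], [1, 0, 0, 1, 0, 0, 0], [1, 0, 0, 1.2, 0, 0, 0], [1, 0, 0, 1.2, 0, 0, 0], [1, 0, 0, 1.2, 0, 0, 0], [1, 0, 0, 1.2, 0, 0, 0], [1, 0, 0, 1.2, 0, 0, 0], [1, 0, 0, 1.2, 0, 0, 0]]}}

```text
time: 22.03
tcp_pos: [0.5036, 0.3517, 0.0845]
orientation: [-2.221, -2.221, -0.001]
wrist_force: [-2.5, -0.8, 6.0]
grip_width: 0.426
```

Contact at 6 N. Release, rise, and look at the tray.

Call:
{"name": "play_rows", "arguments": {"steps": [[0, 0, 0, -0.5, 0, 0, 0], [-0.1, 0, 0, -0.5, 0, 0, 0], [-0.3, 0, 0, -0.5, 0, 0, 0], [-0.6, 0, 0, -0.5, 0, 0, 0], [-0.8, 0, 0, -3, 0, 0, 0], [-1, 0, 0, -20, 0, 0, 0], [-1, 0, 0, -55, 0, 0, 0], [-1, 0, 0, -95, 0, 0, 0]]}}

```text
time: 22.7
tcp_pos: [0.5023, 0.3508, 0.1777]
orientation: [-2.221, -2.221, 0.008]
wrist_force: [0.4, 1.4, 0.5]
grip_width: 1.001
```

```bash
python3 - <<'E'
from h import *
go(.425,.21,.2,0)
T=vision.camera_model('top');t=vision.snapshot('top');cv2.imwrite('pics/top2.png',t[:,:,::-1])
cv2.imwrite('pics/side3.png',vision.snapshot('side')[:,:,::-1])
E
```

```text
go [-140.9  -77.4  -21.6] [-0.004  0.003 -0.   ] | t 22.7 tcp [0.5023 0.3508 0.1777] w 1.001 F [0.4 1.4 0.5] q [-0.83  0.56  0.29  1.63 -0.18  0.98 -0.48]
```

Call:
{"name": "play_rows", "arguments": {"steps": [[-1, -30, -15, -21, 0, 0, 0], [-1, -65, -35, -21, 0, 0, 0], [-1, -100, -55, -21, 0, 0, 0], [-1, -130, -70, -21, 0, 0, 0], [-1, -141, -77, -21, 0, 0, 0], [-1, -141, -77, -21, 0, 0, 0], [-1, -141, -77, -21, 0, 0, 0], [-1, -141, -77, -21, 0, 0, 0]]}}

```text
time: 23.47
tcp_pos: [0.4271, 0.2118, 0.1997]
orientation: [2.22, 2.222, 0.002]
wrist_force: [0.1, 0.1, -0.1]
grip_width: 0.997
```

```bash
python3 - <<'E'
from h import *
go(.425,.21,.055,0)
w=vision.snapshot('wrist');cv2.imwrite('pics/w10.png',w[:,:,::-1])
s=cv2.imread('pics/side3.png')[110:240,200:400]
c=cv2.resize(s,(620,403),interpolation=2)
cv2.imwrite('pics/m2.png',cv2.resize(np.hstack([w[:403,:,::-1],c]),None,fx=.63,fy=.63,interpolation=cv2.INTER_AREA))
E
```

```text
go [ -1.9  -2.3 144.7] [ 0.001 -0.001  0.001] | t 23.47 tcp [0.4271 0.2118 0.1997] w 0.997 F [ 0.1  0.1 -0.1] q [-0.75  0.34  0.32  1.96 -0.14  0.86 -0.35]
```

View pics/m2.png

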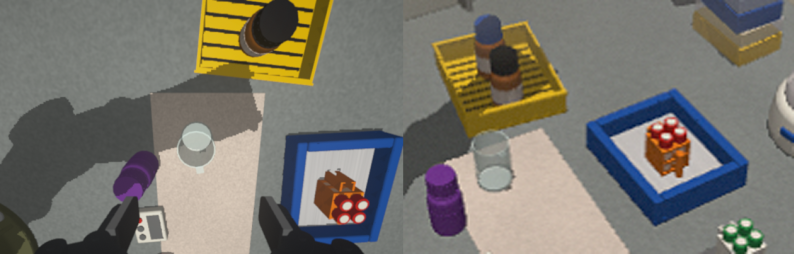

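Both bottles stand upright in the yellow tray. The beaker rim is at about (196,150) in the mosaic, which is (311,238) in the full picture. Casting the ray for it.

```bash
python3 - <<'E'
from h import *
W=vision.camera_model('wrist');w=cv2.imread('pics/w10.png')
g=cv2.GaussianBlur(cv2.cvtColor(w,cv2.COLOR_BGR2GRAY),(3,3),0)[180:300,250:380]
c=cv2.HoughCircles(g,cv2.HOUGH_GRADIENT,1,20,param1=60,param2=12,minRadius=22,maxRadius=36);print(None if c is None else np.round(c[0,:4]+[250,180,0],1))
for u in((311,238),): print(plane(W,u,.07))
for c in (c[0,:3] if c is not None else []): print(plane(W,(c[0]+250,c[1]+180),.07), c[2])
h=blobs(w[:,:,::-1].copy(),(130,80,20),(165,255,255),(100,200,300,400),amin=300)
for c,st,l in h: print('purple',st,plane(W,(st[0]+st[2]-10,c[1]),.0))
E
```

```text
[[311.5 236.5  27.5]
 [311.5 216.5  22.3]]
[0.42427361 0.21457364 0.07      ]
[0.42467368 0.2158231  0.07      ] 27.5
[0.42471701 0.23211983 0.07      ] 22.3
purple [ 180  240   71   80 3580] [0.34917012 0.14612102 0.        ]
```

Beaker is at about (0.4246, 0.213), which agrees with the top view (0.425, 0.2106). Descend, grip, lift.

Call:
{"name": "play_rows", "arguments": {"steps": [[-1, 2, -1.5, 25, 0, 0, 0], [-1, 2, -1.5, 52, 0, 0, 0], [-1, 2, -1.5, 80, 0, 0, 0], [-1, 2, -1.5, 105, 0, 0, 0], [-1, 2, -1.5, 123, 0, 0, 0], [-1, 2, -1.5, 135, 0, 0, 0], [-1, 2, -1.5, 142, 0, 0, 0], [-1, 2, -1.5, 145, 0, 0, 0]]}}

```text
time: 24.18
tcp_pos: [0.425, 0.2132, 0.0532]
orientation: [-2.22, -2.222, 0.002]
wrist_force: [0.6, -0.5, 0.4]
grip_width: 1.0
```

Call:
{"name": "play_rows", "arguments": {"steps": [[-0.5, 0, 0, 0, 0, 0, 0], [-0.4, 0, 0, 0, 0, 0, 0], [-0.3, 0, 0, 0, 0, 0, 0], [-0.22, 0, 0, 0, 0, 0, 0], [-0.15, 0, 0, 0, 0, 0, 0], [-0.1, 0, 0, 0, 0, 0, 0], [0, 0, 0, 0, 0, 0, 0], [1, 0, 0, 0, 0, 0, 0]]}}

```text
time: 24.85
tcp_pos: [0.4253, 0.2129, 0.0556]
orientation: [2.221, 2.222, 0.003]
wrist_force: [-2.0, -0.1, 9.4]
grip_width: 0.576
```

Call:
{"name": "play_rows", "arguments": {"steps": [[1, 0, 0, 0, 0, 0, 0], [1, 0, 0, -3, 0, 0, 0], [1, 0, 0, -8, 0, 0, 0], [1, 0, 0, -18, 0, 0, 0], [1, 0, 0, -36, 0, 0, 0], [1, 0, 0, -65, 0, 0, 0], [1, 0, 0, -100, 0, 0, 0], [1, 0, 0, -125, 0, 0, 0]]}}

```text
time: 25.52
tcp_pos: [0.4253, 0.2124, 0.1823]
orientation: [2.222, 2.22, 0.002]
wrist_force: [0.9, 0.4, -0.9]
grip_width: 0.571
```

```bash
python3 - <<'E'
from h import *
T=vision.camera_model('top');a=cv2.imread('pics/top2.png')[:,:,::-1].copy()
for c,st,l in blobs(a,(0,0,130),(180,70,255),(430,185,535,275),amin=200,close=9):
    k=cv2.findContours(cv2.morphologyEx(l,cv2.MORPH_OPEN,np.ones((25,25))),0,1)[0][0];r=cv2.minAreaRect(k);b=cv2.boxPoints(r)
    p=np.array([plane(T,u,.04) for u in b.astype(float)]);print('white corners',np.round(r,1) if 0 else r,np.round(p,4).tolist(),p.mean(0))
go(.505,-.43,.18,0)
E
```

```text
white corners ((482.0, 229.0), (64.0, 84.0), 90.0) [[0.582, -0.2941, 0.04], [0.5764, -0.4944, 0.04], [0.4239, -0.4865, 0.04], [0.4294, -0.2877, 0.04]] [ 0.50293381 -0.3906838   0.04      ]
go [-642.3   80.1    2.1] [ 0.001 -0.    -0.001] | t 25.52 tcp [0.4253 0.2124 0.1823] w 0.571 F [ 0.9  0.4 -0.9] q [-0.75  0.36  0.32  1.98 -0.15  0.81 -0.34]
```

Beaker is held (0.571, about 49 mm). The white tray's centre is about (0.503, -0.389). Carrying it to the far half.

Call:
{"name": "play_rows", "arguments": {"steps": [[1, -20, 2, 0, 0, 0, 0], [1, -55, 7, 0, 0, 0, 0], [1, -95, 12, 0, 0, 0, 0], [1, -135, 17, 0, 0, 0, 0], [1, -175, 22, 0, 0, 0, 0], [1, -215, 27, 0, 0, 0, 0], [1, -255, 32, 0, 0, 0, 0], [1, -295, 37, 0, 0, 0, 0]]}}

```text
time: 26.18
tcp_pos: [0.4618, -0.0843, 0.1802]
orientation: [2.221, 2.221, 0.001]
wrist_force: [0.2, 0.0, -0.2]
grip_width: 0.573
```

Call:
{"name": "play_rows", "arguments": {"steps": [[1, -40, 5, 0, 0, 0, 0], [1, -80, 10, 0, 0, 0, 0], [1, -120, 15, 0, 0, 0, 0], [1, -160, 20, 0, 0, 0, 0], [1, -200, 25, 0, 0, 0, 0], [1, -240, 30, 0, 0, 0, 0], [1, -275, 34, 0, 0, 0, 0], [1, -300, 38, 0, 0, 0, 0]]}}

```text
time: 26.85
tcp_pos: [0.4989, -0.3865, 0.18]
orientation: [2.224, 2.217, -0.003]
wrist_force: [-0.8, 0.0, -1.5]
grip_width: 0.573
```

```bash
python3 - <<'E'
from h import *
go(.503,-.43,.06,0)
E
```

```text
go [-43.3   4.3 120.1] [-0.     0.002 -0.003] | t 26.85 tcp [ 0.4989 -0.3865  0.18  ] w 0.573 F [-0.8  0.  -1.5] q [ 0.41  0.59  0.36  1.59 -0.23  1.    0.83]
```

Call:
{"name": "play_rows", "arguments": {"steps": [[1, -20, 2, 0, 0, 0, 0], [1, -36, 4, 5, 0, 0, 0], [1, -41, 4, 18, 0, 0, 0], [1, -41, 4, 38, 0, 0, 0], [1, -41, 4, 60, 0, 0, 0], [1, -41, 4, 80, 0, 0, 0], [1, -41, 4, 93, 0, 0, 0], [1, -41, 4, 100, 0, 0, 0]]}}

```text
time: 27.52
tcp_pos: [0.5031, -0.4212, 0.0769]
orientation: [-2.218, -2.219, -0.0]
wrist_force: [0.9, -1.0, -0.4]
grip_width: 0.569
```

```bash
python3 - <<'E'
from h import *
go(.503,-.43,.06,0)
cv2.imwrite('pics/w11.png',vision.snapshot('wrist')[:,:,::-1])
E
```

```text
go [-8.9 -0.  16.9] [-0.003 -0.003  0.001] | t 27.52 tcp [ 0.5031 -0.4212  0.0769] w 0.569 F [ 0.9 -1.  -0.4] q [ 0.48  0.74  0.31  1.61 -0.28  0.84  0.91]
```

View pics/w11.png

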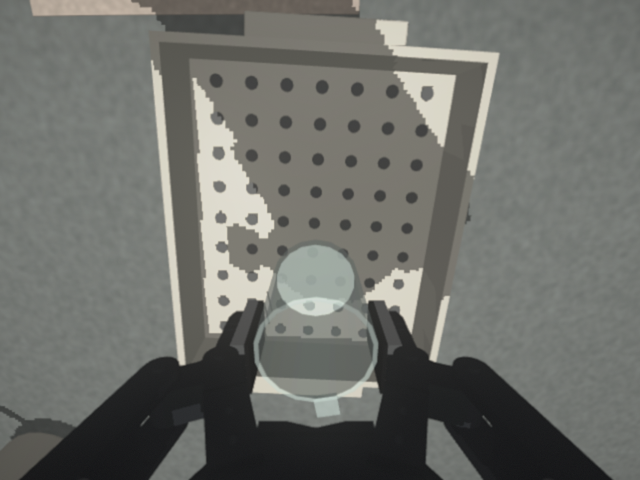

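The beaker is upright inside the white tray, with its base at (315,280) and clear of the -y wall (foot at row ~335). Lowering.

Call:
{"name": "play_rows", "arguments": {"steps": [[1, 0, 0, 4, 0, 0, 0], [1, 0, 0, 8, 0, 0, 0], [1, 0, 0, 11, 0, 0, 0], [1, 0, 0, 13, 0, 0, 0], [1, 0, 0, 14, 0, 0, 0], [1, 0, 0, 15, 0, 0, 0], [1, 0, 0, 16, 0, 0, 0], [1, 0, 0, 16, 0, 0, 0]]}}

```text
time: 28.23
tcp_pos: [0.504, -0.4234, 0.0636]
orientation: [2.221, 2.221, 0.0]
wrist_force: [1.0, -0.1, 0.6]
grip_width: 0.566
```

Call:
{"name": "play_rows", "arguments": {"steps": [[1, 0, 0, 1, 0, 0, 0], [1, 0, 0, 2, 0, 0, 0], [1, 0, 0, 2.5, 0, 0, 0], [1, 0, 0, 3, 0, 0, 0], [1, 0, 0, 3.5, 0, 0, 0], [1, 0, 0, 4, 0, 0, 0], [1, 0, 0, 4, 0, 0, 0], [1, 0, 0, 4, 0, 0, 0]]}}

```text
time: 28.9
tcp_pos: [0.504, -0.4234, 0.0598]
orientation: [2.221, 2.221, -0.0]
wrist_force: [-1.2, 0.4, 3.3]
grip_width: 0.571
```

Contact. Release and rise.

Call:
{"name": "play_rows", "arguments": {"steps": [[1, 0, 0, 0.3, 0, 0, 0], [-0.15, 0, 0, 0.3, 0, 0, 0], [-0.25, 0, 0, 0, 0, 0, 0], [-0.4, 0, 0, 0, 0, 0, 0], [-0.6, 0, 0, 0, 0, 0, 0], [-0.7, 0, 0, -5, 0, 0, 0], [-0.8, 0, 0, -25, 0, 0, 0], [-1, 0, 0, -60, 0, 0, 0]]}}

```text
time: 29.57
tcp_pos: [0.5025, -0.4216, 0.1167]
orientation: [-2.216, -2.216, 0.001]
wrist_force: [1.0, -0.8, -0.3]
grip_width: 0.996
```

Call:
{"name": "play_rows", "arguments": {"steps": [[-1, 0, 0, -40, 0, 0, 0], [-1, 0, 0, -80, 0, 0, 0], [-1, 30, -10, -80, 0, 0, 0], [-1, 70, -30, -80, 0, 0, 0], [-1, 110, -50, -80, 0, 0, 0], [-1, 150, -68, -80, 0, 0, 0], [-1, 190, -82, -80, 0, 0, 0], [-1, 212, -88, -80, 0, 0, 0]]}}

```text
time: 30.23
tcp_pos: [0.414, -0.2087, 0.1998]
orientation: [-2.22, -2.221, -0.001]
wrist_force: [-0.2, 0.3, 0.8]
grip_width: 1.001
```

```bash
python3 - <<'E'
from h import *
go(.4155,-.2112,.2,0)
w=vision.snapshot('wrist');W=vision.camera_model('wrist');cv2.imwrite('pics/w12.png',w[:,:,::-1])
g=cv2.GaussianBlur(cv2.cvtColor(w,cv2.COLOR_RGB2GRAY),(3,3),0)[180:320,240:390]
c=cv2.HoughCircles(g,cv2.HOUGH_GRADIENT,1,10,param1=60,param2=10,minRadius=14,maxRadius=36)
for c in c[0,:4]: print(c+[240,180,0],plane(W,(c[0]+240,c[1]+180),.087))
t=vision.snapshot('top');cv2.imwrite('pics/top3.png',t[:,:,::-1])
c=cv2.resize(t[185:275,430:530,::-1],(448,403),interpolation=2)
cv2.imwrite('pics/m3.png',np.hstack([w[100:400,150:500,::-1],c[:300]]))
E
```

```text
go [-2.5  1.5 -0.2] [-0.    -0.001  0.   ] | t 30.23 tcp [ 0.414  -0.2087  0.1998] w 1.001 F [-0.2  0.3  0.8] q [ 0.13  0.33  0.39  1.99 -0.17  0.86  0.6 ]
[315.5        251.5         20.10000038] [ 0.4131124 -0.2048471  0.087    ]
[316.5        221.5         22.89999962] [ 0.41374101 -0.18162052  0.087     ]
[354.5        260.5         35.40000153] [ 0.44266013 -0.21193336  0.087     ]
[316.5        261.5         29.60000038] [ 0.41390461 -0.21290273  0.087     ]
```

View pics/m3.png

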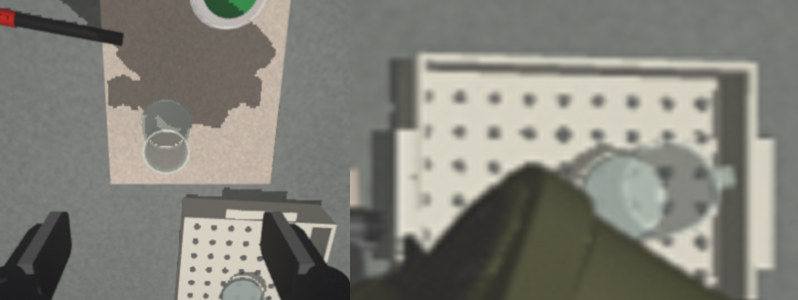

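The beaker stands in the white tray. The flask rim is at (315,251) in the full wrist picture, which gives (0.413, -0.205); the top view gave (0.4155, -0.211). The tool is about midway between the two, so straight down to the neck.

Call:
{"name": "play_rows", "arguments": {"steps": [[-1, 0, 0, 22, 0, 0, 0], [-1, 0, 0, 47, 0, 0, 0], [-1, 0, 0, 72, 0, 0, 0], [-1, 0, 0, 95, 0, 0, 0], [-1, 0, 0, 112, 0, 0, 0], [-1, 0, 0, 122, 0, 0, 0], [-1, 0, 0, 129, 0, 0, 0], [-1, 0, 0, 132, 0, 0, 0]]}}

```text
time: 31.0
tcp_pos: [0.4161, -0.212, 0.0668]
orientation: [-2.222, -2.22, 0.001]
wrist_force: [-1.0, -0.6, -0.3]
grip_width: 0.998
```

Call:
{"name": "play_rows", "arguments": {"steps": [[-0.5, 0, 0, 0, 0, 0, 0], [-0.2, 0, 0, 0, 0, 0, 0], [0, 0, 0, 0, 0, 0, 0], [0.08, 0, 0, 0, 0, 0, 0], [0.15, 0, 0, 0, 0, 0, 0], [0.2, 0, 0, 0, 0, 0, 0], [0.3, 0, 0, 0, 0, 0, 0], [1, 0, 0, 0, 0, 0, 0]]}}

```text
time: 31.67
tcp_pos: [0.4154, -0.2116, 0.0682]
orientation: [-2.222, -2.221, 0.0]
wrist_force: [-3.4, -0.6, 7.8]
grip_width: 0.389
```

Call:
{"name": "play_rows", "arguments": {"steps": [[1, 0, 0, 0, 0, 0, 0], [1, 0, 0, -2, 0, 0, 0], [1, 0, 0, -5, 0, 0, 0], [1, 0, 0, -10, 0, 0, 0], [1, 0, 0, -18, 0, 0, 0], [1, 0, 0, -30, 0, 0, 0], [1, 0, 0, -50, 0, 0, 0], [1, 0, 0, -75, 0, 0, 0]]}}

```text
time: 32.33
tcp_pos: [0.4153, -0.211, 0.1431]
orientation: [-2.22, -2.22, 0.002]
wrist_force: [1.5, 0.0, -0.4]
grip_width: 0.395
```

```bash
python3 - <<'E'
from h import *
go(.503,-.348,.16,0)
w=vision.snapshot('wrist');cv2.imwrite('pics/w13.png',w[:,:,::-1])
E
```

```text
go [-137.    87.7  -17.2] [-0.002 -0.001 -0.   ] | t 32.33 tcp [ 0.4153 -0.211   0.1431] w 0.395 F [ 1.5  0.  -0.4] q [ 0.16  0.41  0.36  2.06 -0.22  0.71  0.66]
```

View pics/w13.png

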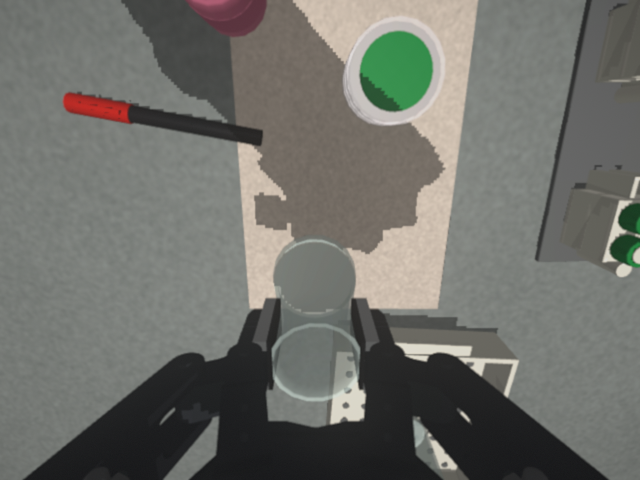

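The flask is held by its neck, upright (opening 0.39, about 34 mm). Carrying it to the near half of the white tray at (0.503, -0.349).

Call:
{"name": "play_rows", "arguments": {"steps": [[1, 0, 0, -17, 0, 0, 0], [1, -15, 10, -20, 0, 0, 0], [1, -40, 26, -20, 0, 0, 0], [1, -70, 45, -20, 0, 0, 0], [1, -98, 63, -20, 0, 0, 0], [1, -120, 77, -20, 0, 0, 0], [1, -134, 86, -20, 0, 0, 0], [1, -138, 88, -20, 0, 0, 0]]}}

```text
time: 33.05
tcp_pos: [0.505, -0.3521, 0.1629]
orientation: [2.221, 2.218, -0.002]
wrist_force: [0.1, 1.2, -0.1]
grip_width: 0.386
```

Call:
{"name": "play_rows", "arguments": {"steps": [[1, 0, 0, 0, 0, 0, 0], [1, 0, 0, 6, 0, 0, 0], [1, 0, 0, 18, 0, 0, 0], [1, 0, 0, 33, 0, 0, 0], [1, 0, 0, 50, 0, 0, 0], [1, 0, 0, 64, 0, 0, 0], [1, 0, 0, 74, 0, 0, 0], [1, 0, 0, 80, 0, 0, 0]]}}

```text
time: 33.72
tcp_pos: [0.5033, -0.3477, 0.0814]
orientation: [-2.219, -2.221, -0.0]
wrist_force: [-0.7, 0.2, -0.8]
grip_width: 0.39
```

```bash
python3 - <<'E'
from h import *
go(.503,-.349,.072,0)
w=vision.snapshot('wrist');cv2.imwrite('pics/w14.png',w[:,:,::-1])
E
```

```text
go [-1.3 -0.3  9.4] [-0.002 -0.002  0.001] | t 33.72 tcp [ 0.5033 -0.3477  0.0814] w 0.39 F [-0.7  0.2 -0.8] q [ 0.37  0.68  0.31  1.74 -0.28  0.77  0.83]
```

Call:
{"name": "play_rows", "arguments": {"steps": [[1, 0, 0, 2, 0, 0, 0], [1, 0, 0, 4, 0, 0, 0], [1, 0, 0, 6, 0, 0, 0], [1, 0, 0, 7, 0, 0, 0], [1, 0, 0, 8, 0, 0, 0], [1, 0, 0, 9, 0, 0, 0], [1, 0, 0, 9.5, 0, 0, 0], [1, 0, 0, 9.5, 0, 0, 0]]}}

```text
time: 34.43
tcp_pos: [0.504, -0.3494, 0.073]
orientation: [-2.221, -2.221, 0.0]
wrist_force: [0.6, 0.2, 0.6]
grip_width: 0.388
```

Call:
{"name": "play_rows", "arguments": {"steps": [[1, 0, 0, 0.5, 0, 0, 0], [1, 0, 0, 1, 0, 0, 0], [1, 0, 0, 1.5, 0, 0, 0], [1, 0, 0, 1.8, 0, 0, 0], [1, 0, 0, 1.8, 0, 0, 0], [1, 0, 0, 1.8, 0, 0, 0], [1, 0, 0, 1.8, 0, 0, 0], [1, 0, 0, 1.8, 0, 0, 0]]}}

```text
time: 35.1
tcp_pos: [0.5041, -0.3496, 0.0723]
orientation: [2.221, 2.221, 0.0]
wrist_force: [-3.2, 1.4, 8.3]
grip_width: 0.392
```

Contact at 8 N. Release, rise, and move back so the arm is out of the top camera's view.

Call:
{"name": "play_rows", "arguments": {"steps": [[0.1, 0, 0, -0.8, 0, 0, 0], [0, 0, 0, -0.8, 0, 0, 0], [-0.2, 0, 0, -0.8, 0, 0, 0], [-0.5, 0, 0, -0.8, 0, 0, 0], [-0.8, 0, 0, -3, 0, 0, 0], [-1, 0, 0, -20, 0, 0, 0], [-1, 0, 0, -55, 0, 0, 0], [-1, 0, 0, -95, 0, 0, 0]]}}

```text
time: 35.77
tcp_pos: [0.5029, -0.3484, 0.1654]
orientation: [-2.218, -2.218, 0.002]
wrist_force: [1.4, -0.7, -0.4]
grip_width: 1.0
```

Call:
{"name": "play_rows", "arguments": {"steps": [[-1, 0, 0, -40, 0, 0, 0], [-1, 30, -10, -60, 0, 0, 0], [-1, 70, -20, -60, 0, 0, 0], [-1, 110, -30, -60, 0, 0, 0], [-1, 150, -40, -60, 0, 0, 0], [-1, 190, -40, -60, 0, 0, 0], [-1, 230, -40, -60, 0, 0, 0], [-1, 260, -40, -60, 0, 0, 0]]}}

```text
time: 36.43
tcp_pos: [0.4635, -0.086, 0.2265]
orientation: [-2.219, -2.223, -0.002]
wrist_force: [-0.2, 0.6, 1.1]
grip_width: 1.003
```

```bash
python3 - <<'E'
from h import *
go(.46,-.09,.2,0)
t=vision.snapshot('top');s=vision.snapshot('side');cv2.imwrite('pics/top4.png',t[:,:,::-1]);cv2.imwrite('pics/side4.png',s[:,:,::-1])
T=vision.camera_model('top');S=vision.camera_model('side')
for n,img,m in(('top',t,T),('side',s,S)):
    g=blobs(img,(50,100,40),(90,255,255),(340,230,380,265) if n=='top' else (300,255,330,285));print(n,'dish',[(c,plane(m,c,.045)) for c,_,_ in g])
o=cv2.imread('pics/side0.png')[:,:,::-1].copy();f=lambda im:sorted([tuple(np.round(c,1)) for c,st,l in blobs(im,(45,60,40),(95,255,255),(355,215,420,285),amin=15)])
print('white caps',f(o),f(s)); print('dish0',[c for c,_,_ in blobs(o,(50,100,40),(90,255,255),(300,255,330,285))])
a=s[105:435,190:470,::-1];a=cv2.resize(a,(500,589),interpolation=2)
b=cv2.resize(t[180:285,435:535,::-1],(300,315),interpolation=2);c=cv2.resize(t[190:285,105:205,::-1],(300,274),interpolation=2)
cv2.imwrite('pics/m4.png',np.hstack([a,np.vstack([b,c])]))
E
```

```text
go [-4.  -3.5 26.5] [ 0.    -0.001  0.002] | t 36.43 tcp [ 0.4635 -0.086   0.2265] w 1.003 F [-0.2  0.6  1.1] q [-0.14  0.31  0.37  1.93 -0.14  0.93  0.29]
top dish []
side dish [(array([314.5       , 267.58962264]), array([ 0.46273198, -0.09521393,  0.045     ]))]
white caps [(np.float64(373.6), np.float64(231.1)), (np.float64(403.3), np.float64(265.9))] [(np.float64(373.7), np.float64(231.1)), (np.float64(403.1), np.float64(265.8))]
dish0 [array([314.43518519, 267.4537037 ])]
```

View pics/m4.png

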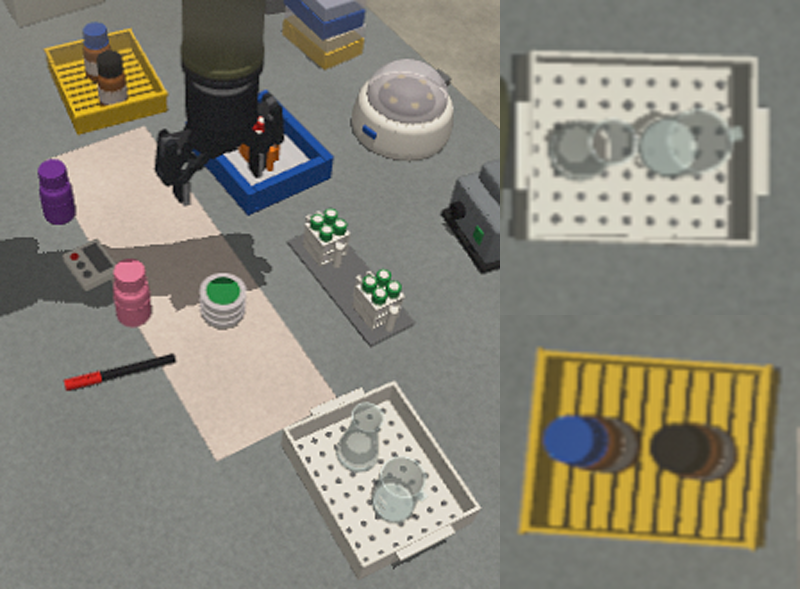

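The picture shows the flask and beaker upright in the white tray and both bottles upright in the yellow one. The white racks and the dishes are within 0.2 px of where they started. Handing in.

```bash
python3 -c "
from rig import order
print(order.sign_off())"
```

```text
the job is handed in; nothing more can be done
None
```

I cleared the bench and handed the job in at about 36.5 s of the 131 s allowed. `order.sign_off()` gives no verdict.

- **Order:** the orange rack came straight up out of its row and went into the blue cold tray first. Then both amber bottles went into the yellow tray, and the beaker and flask into the white tray. I lowered each until the wrist felt the floor (3 to 12 N) before letting go.
- **Last pictures:** the bottles, flask and beaker stand upright inside their trays. In the side view the white racks' caps and the dishes are within 0.2 px of where they started. The pink and purple bottles were left alone.

**Checks that failed or disagreed:**
- The final top-view check found no dishes, probably because the arm was above them, so that check rests on the side view alone.
- The arm also partly hid the orange rack in the last picture. I last saw it fully after placing the black-cap bottle, standing upright.
- The top and side views put the rack 4 to 5 mm apart at the start, so I used the wrist camera for the pick. Two views put the flask 6 to 7 mm apart, and I went down between them.
- The TCP reading wandered by a few millimetres, so I set the final heights by contact force.

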